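Set a proximity sensor's gap on a test slide, backlash taken up

TASK

On the sensor test slide, set the steel target 15 mm from the face of the proximity sensor, turning only the crank of the dial handwheel. First find zero: wind the target in until it just touches the sensor face, gently, because the face must not be pressed hard. Then wind it back a few millimetres past the 15 mm setting and wind in again, stopping on 15 mm, so that the slack in the rack drive is taken up towards the sensor; let go of the crank without turning it and leave the things around alone.

Things in the scene. Friction and masses are not known exactly. Their poses are not given: they have to be found in the camera images.
- test_slide: Fixed sensor test slide: grey bed 120 x 320 mm on the bench, two steel rods along it at 95 mm height between end blocks, dial handwheel on the robot's side, sensor clamp (top at 172 mm) on one end. Origin: centre of the underside, on the bench. x points from the handwheel side to the back, y along the rods from the sensor end to the free end, z up.
- carriage: Blue saddle, 96 x 70 mm, sliding on the rods, with an upright steel target plate (45 x 45 x 3 mm) on its sensor side; axes as test_slide. Moved only by rack and pinion from the handwheel: 50 mm per turn, towards the sensor when the wheel turns clockwise as seen from the robot. About 7 N of drag hold it where it is left; it can go back to about 95 mm from the sensor. Not to be pushed itself.
- sensor_nominal (a point): Where the centre of the proximity sensor's white face lies on average (fixed on test_slide, 147 mm up, 85 mm towards -y). The sensor, a brass barrel 30 mm thick clamped at that end, faces +y; its true face lies up to 4 mm nearer or further along y, differently each time, so it must be felt. Over 25 N spoil the face; each 3.8 N on it add 1 N at the crank knob.
- target_face (a point): Centre of the target plate's face that looks at the sensor (30 mm from the carriage's origin towards the sensor).
- wheel_axis (a point): Fixed point on the handwheel's axis, 78 mm above the bench, 106 mm in front (-x) of test_slide's origin, in the plane where the knob is best held; the axis runs along test_slide's x. The wheel is a disc 80 mm across whose front face lies 27 mm behind this point, with 50 dial divisions (1 mm of carriage each) under a fixed index at the top.
- knob_grip (a point): Middle of the black crank knob: 17 mm thick, 42 mm long, parallel to the wheel's axis, pointing to the robot, 30 mm off the axis, at any angle round it. It spins on its pin, so the hand can pinch it from above, closing along test_slide's y, and lead it round without turning. The wheel is balanced and stays where left; moving the carriage takes about 2 N at the knob.
- handwheel (a joint): Lost motion between handwheel and pinion, rad, -0.15 to +0.15 (0.30 rad of wheel, 2.4 mm of carriage in all). +0.15: slack taken up for winding towards the sensor; -0.15: for winding away; between them the wheel turns loosely and the carriage does not follow. Starts anywhere.
- multimeter: Digital multimeter in a green holster leaning on its stand, 138 x 80 x 98 mm, standing loose to the right of the slide. Origin under its centre.
- battery_pack: Small blue and yellow battery, 35 x 50 x 54 mm, standing loose in front of the sensor end. Origin under its centre.
- screwdriver: Yellow screwdriver, 156 mm long, 20 mm thick, lying loose to the left of the slide. Origin under its centre.
- small_module: Small green circuit module, 40 x 60 x 18 mm, lying loose to the left of the slide. Origin under its centre.

How it is judged:
On the way, in this order (a step that is already met when the one before it is completed fails the run):
1. the target touches the sensor face (zero found) (contact force between target_plate and sensor_tip above 1.5 N), for 0.05 s.
2. the target is wound back past the setting, to more than 17 mm (y of sensor_tip in the frame of carriage below -0.053 m), for 0.05 s.
At the end, for the whole second after the job is handed in: the target stands still 15 mm (within 1 mm) from the sensor's true face, that is 51 mm from the carriage's origin to the middle of the 12 mm long sensor tip, and the handwheel's slack is taken up towards the sensor (handwheel above +0.09 rad) (y of sensor_tip in the frame of carriage between -0.052 and -0.05 m and value of joint handwheel above 0.09 rad and linear speed of carriage below 0.002 m/s); the robot touches nothing.
It fails at once if the sensor face is pressed with over 25 N (contact force between target_plate and sensor_tip above 25 N).
It fails at once if the robot pushes the carriage itself instead of turning the crank (over 2 N) (contact force between any of the fingers, the arm and carriage above 2 N).
It fails at once if one of the things around (multimeter, battery, screwdriver, module) is moved by over 15 mm (distance of any of multimeter, battery_pack, screwdriver, small_module from where it was at the start of the episode above 0.015 m).
It also fails if it takes over 72 s, if anything falls off the work surface, if the arm or the gripper's body presses on something with over 40 N, if the wrist force passes 120 N, or if a joint passes its speed limit or range.

ROBOT

A 6-joint arm with a two-finger parallel gripper is mounted at the origin on a cart in front of the work surface, level with it; the furniture and walls round the work are solid. World frame = base frame: x ahead of the robot, y to its left, z up, the work surface at z = 0. Lengths are in m, angles in rad, forces in N, time in s.
With the tool pointing down it reaches from about 0.35 to 0.85 m from the base axis. Payload 8.1 kg.
Tool frame: the origin (TCP) lies between the finger pads; the fingertips stand 25 mm ahead of it and the grasp point (between the pads) lies 6 mm ahead of it (robot.tip_extent is the distance from the TCP to the fingertips, in m); z points along the fingers, y is the direction in which the jaws open and shut (so a half turn about z gives the same grasp; the last joint's range is limited). The gripper opens to 93 mm and grips with 3 to 60 N. Pads are 15 mm wide; open, the fingers measure 128 mm over their backs; the gripper's body (75 mm by 188 mm) begins 65 mm behind the grasp point.
Start: joints at [-1.278, 0.13, 1.488, -0, 1.523, -0.085], TCP at [0.221, -0.558, 0.244] pointing down, gripper open.
Joint ranges: [-2.96, 2.96], [-0.89, 2.26], [0.02, 2.5], [-1.34, 4.48], [0, 2.73], [-2.66, 2.66]. Speed limits (rad/s): [2.39, 2.39, 2.79, 3.14, 3.14, 3.14].

INTERFACE

Orientations are given as a rotation vector (axis times angle).
In Python, from plant import robot gives the robot as it stands.
- The arm moves only by the tool drive_tool, never from a script. Its argument "increments" is a list of rows, each a list of 7 numbers: the closure, from 0 (fully open) to 1 (shut), then the shift along the world's x, y, z in units of 25 mm (1.0 is 25 mm), then the turn, a rotation vector about the world's x, y, z in rad. In form: [[gripper, dx, dy, dz, rx, ry, rz], ...]. A call has 1 to 20 rows; each row is the pose to reach, as a shift and turn from the pose commanded when the call began; what a row does not reach only later rows make up. A row lasts 1/12 s, in which the tool goes at most 41.7 mm and 7.16 degrees, less where a joint would pass 70% of its speed; a pose out of reach is approached as far as the arm can. A call with a gripper value outside its range is refused whole. The fingers move at their own pace and stop on an object; "squeeze" is the grip in N (left out, the last holds). Time passes only in rows, so rows that repeat a pose let the fingers close. It gives the time, the measured TCP pose, the force and the opening at its end, in the units of the state.
- robot.read_state(): the state, without advancing time (a new reading comes with each control period).
- robot.read_camera(name): name is "scene" or "top" or "wrist"; returns a dict with "image" (400x640x3 uint8, red, green, blue), "fx", "fy", "cx", "cy" (pixels), "T" (4x4, takes a point from camera to world coordinates); the wrist camera has in their place "mount" (4x4, takes a point from camera to tool coordinates, whose origin is the TCP and whose axes are the flange's). Camera axes: x right, y down, z forward; pixel columns grow to the right and rows downward; lengths in m; the calibration is good to about 2 mm. A picture is of the moment at which its call begins: read the wrist's pose just before it. There is no depth.
- robot.close_job(): hands the job in, once; it reports no verdict.
The state is a dict: "t": time; "q": joint angles; "dq": joint speeds; "joint_torque": joint torques, N m; "tool_pos": TCP position; "orientation": TCP orientation; "force": force on the tool from outside, world axes, zero at the start; "wrist_torque": the same for the moment, N m; "opening": finger opening in m.
Only numpy, scipy, OpenCV 4.12 (cv2) and the standard library are available. Lean on these libraries where they do the work, as an engineer would, in place of code of your own. Each camera call takes 0.05 s, during which the arm holds its last target.

## Working session

There is one attempt and no reset: what is moved stays moved. The work goes in short steps, Python scripts to look and compute and a tool call to move; the robot and the scene stay as the last step left them, time stands still between calls to the robot, and variables do not carry over. Pictures are saved under pics/ and viewed, and the job is handed in when it is done.

Besides the shell and the picture viewer there is one more tool, called after "Call:" as name(argument=value, ...), one argument or row to a line, values as JSON. drive_tool: Moves the arm, as the interface text tells. Its arguments: {"type":"object","properties":{"increments":{"type":"array"},"squeeze":{"type":"number"}},"required":["increments"]}

```bash
ls; mkdir -p pics; python3 - <<'E'
from plant import robot
import cv2,numpy as np
s=robot.read_state();print(s)
for n in("scene","top","wrist"):
    c=robot.read_camera(n);cv2.imwrite(f"pics/{n}0.png",c["image"][:,:,::-1])
    print(n,c["fx"],c["fy"],c["cx"],c["cy"]);print(np.round(c.get("T",c.get("mount")),4).tolist())
E
```

```text
pics
{'t': 0.0, 'q': array([-1.27841087e+00,  1.31143938e-01,  1.48928149e+00, -1.11223488e-05,
        1.52300446e+00, -8.54294230e-02]), 'dq': array([ 8.64582456e-04, -7.22989533e-05,  1.11671245e-05, -1.24898552e-03,
        2.01817705e-03, -8.00092000e-04]), 'joint_torque': array([-1.68587325e-03, -5.59842753e+01, -4.91763031e+01,  7.62224430e-02,
        3.53387534e-02, -1.19147703e-04]), 'tool_pos': array([ 0.22118213, -0.55717593,  0.24259649]), 'orientation': array([-3.08390974e+00, -5.89604631e-01,  3.15270519e-04]), 'force': array([0.94624766, 0.37221807, 1.58612659]), 'wrist_torque': array([-0.00644995, -0.01858949, -0.02007612]), 'opening': 0.09277379530647382}
scene 414.509261738988 414.509261738988 315.6632585856643 194.21466632724085
[[-0.6898, -0.3614, 0.6273, -0.0795], [-0.7238, 0.3655, -0.5853, 0.6906], [-0.0177, -0.8578, -0.5137, 0.6699], [0.0, 0.0, 0.0, 1.0]]
top 385.58962415170595 385.58962415170595 320.28327417211676 201.4158193004063
[[-0.0105, -0.9919, 0.1262, 0.4796], [-0.9999, 0.0112, 0.005, 0.0363], [-0.0064, -0.1262, -0.992, 1.134], [0.0, 0.0, 0.0, 1.0]]
wrist 299.7687143594466 299.7687143594466 315.4950460293055 200.70850658158557
[[0.0015, -0.9543, -0.2987, 0.085], [1.0, 0.0018, -0.0005, 0.0001], [0.001, -0.2987, 0.9543, -0.1417], [0.0, 0.0, 0.0, 1.0]]
```

View pics/scene0.png

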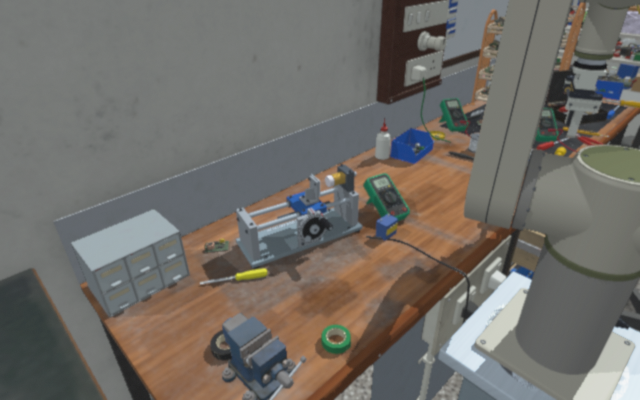

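View pics/top0.png

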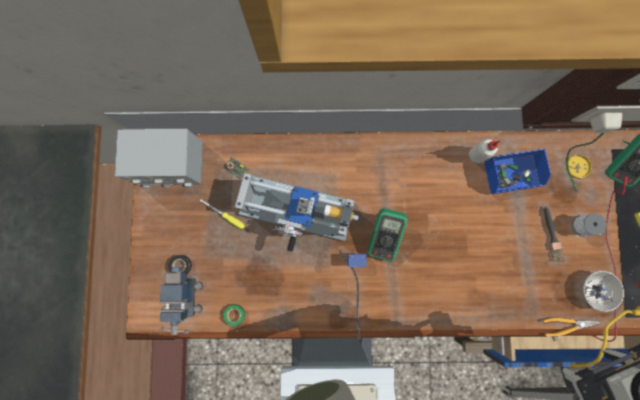

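```bash
python3 - <<'E'
import cv2
a=cv2.imread("pics/top0.png")[160:280,190:420];cv2.imwrite("pics/topz.png",cv2.resize(a,None,fx=3.4,fy=3.4,interpolation=cv2.INTER_CUBIC))
a=cv2.imread("pics/scene0.png")[150:280,220:420];cv2.imwrite("pics/scz.png",cv2.resize(a,None,fx=4,fy=4,interpolation=cv2.INTER_CUBIC))
E
```

```text
(no output)
```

View pics/topz.png

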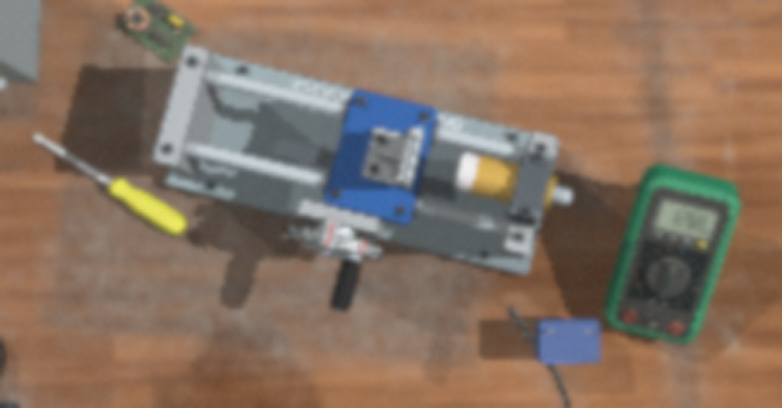

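View pics/scz.png

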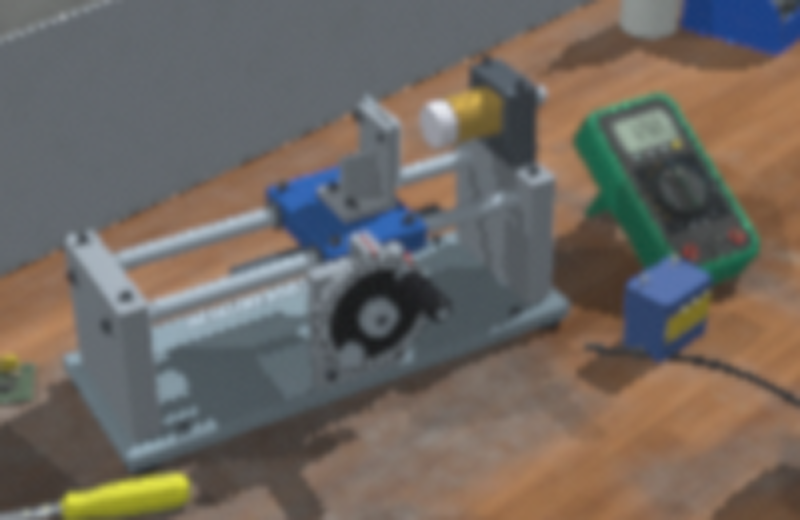

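View pics/wrist0.png

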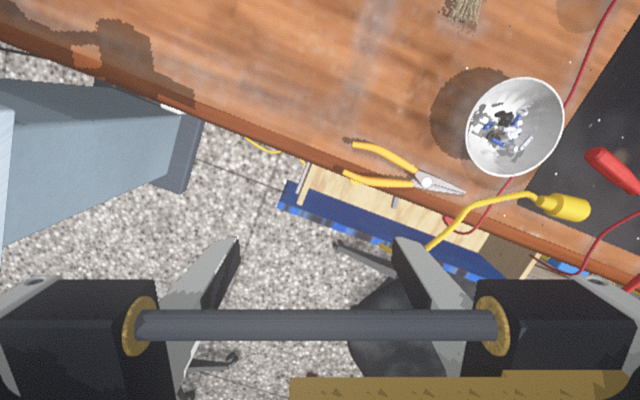

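```bash
cat > h.py <<'E'
import numpy as np,cv2
from scipy.spatial.transform import Rotation as R
from scipy.optimize import least_squares
from plant import robot
TS=np.array([[-0.6898,-0.3614,0.6273,-0.0795],[-0.7238,0.3655,-0.5853,0.6906],[-0.0177,-0.8578,-0.5137,0.6699],[0,0,0,1]])
TT=np.array([[-0.0105,-0.9919,0.1262,0.4796],[-0.9999,0.0112,0.005,0.0363],[-0.0064,-0.1262,-0.992,1.134],[0,0,0,1]])
KS=(414.509,414.509,315.663,194.215);KT=(385.59,385.59,320.283,201.416)
KW=(299.769,299.769,315.495,200.709)
MW=np.array([[0.0015,-0.9543,-0.2987,0.085],[1,0.0018,-0.0005,0.0001],[0.001,-0.2987,0.9543,-0.1417],[0,0,0,1]])
def proj(K,T,P):
    P=np.atleast_2d(P);c=(P-T[:3,3])@T[:3,:3]
    return np.c_[K[0]*c[:,0]/c[:,2]+K[2],K[1]*c[:,1]/c[:,2]+K[3]]
def ray(K,T,u,v,z):
    d=T[:3,:3]@np.array([(u-K[2])/K[0],(v-K[3])/K[1],1]);o=T[:3,3]
    return o+d*(z-o[2])/d[2]
def w(pose,L):
    L=np.atleast_2d(L);x,y,a=pose;c,s=np.cos(a),np.sin(a)
    return np.c_[x+c*L[:,0]-s*L[:,1],y+s*L[:,0]+c*L[:,1],L[:,2]]
E
python3 - <<'E'
from h import *
tz=lambda x,y:(x/3.4+190,y/3.4+160); sz=lambda x,y:(x/4+220,y/4+150)
obs=[("T",tz(528,273),(-.06,-.16,None)),("S",sz(135,460),(-.06,.16,None)),("S",sz(567,300),(-.06,-.16,None)),("S",sz(65,360),(.06,.16,None))]
def f(p):
    r=[]
    for k,uv,l in obs:
        P=w(p[:3],[[l[0],l[1],p[3]]]);r+=list((proj(*((KT,TT) if k=="T" else (KS,TS)),P)[0]-uv))
    # clamp top / end block not used
    return r
s=least_squares(f,[0.6,0.1,-0.2,0.01]);print(s.x,np.round(s.fun,1))
p=s.x
for n,L in dict(wheel=(-.106,0,.078),disc=(-.079,0,.078),sens=(0,-.085,.147),corner=(-.06,.16,p[3])).items():
    P=w(p,L);print(n,P,proj(KT,TT,P),proj(KS,TS,P))
for n,uv in dict(batt=(357,260),):pass
E
```

```text
[ 0.60402296  0.11126203 -0.23377723  0.01739772] [ 0.5 -0.2 -0.3  0.6  1.  -0.  -0.8 -0.4]Traceback (most recent call last):
  File "<stdin>", line 13, in <module>
  File "h.py", line 17, in w
    L=np.atleast_2d(L);x,y,a=pose;c,s=np.cos(a),np.sin(a)
                       ^^^^^
ValueError: too many values to unpack (expected 3)
```

```bash
python3 - <<'E'
from h import *
p=(.604,.1113,-.2338)
for n,L in dict(wheel=(-.106,0,.078),disc=(-.079,0,.078),sens=(0,-.085,.147),corner=(-.06,.16,.017)).items():
    P=w(p,L);a=proj(KT,TT,P)[0];b=proj(KS,TS,P)[0];print(n,P.round(4),(a-[190,160])*3.4,(b-[220,150])*4)
for th in range(0,360,15):
    t=np.radians(th)
    P=w(p,[(-.127,.03*np.cos(t),.078+.03*np.sin(t))]);a=proj(KT,TT,P)[0];b=proj(KS,TS,P)[0];print(th,(a-[190,160])*3.4,(b-[220,150])*4)
E
```

```text
wheel [[0.5009 0.1359 0.078 ]] [326.90992062 282.14257796] [402.10824764 335.88377837]
disc [[0.5271 0.1296 0.078 ]] [334.70800962 249.21046182] [379.47653844 313.4429544 ]
sens [[0.5843 0.0286 0.147 ]] [460.0110594  168.04957914] [429.8158074 125.3589968]
corner [[0.5827 0.2808 0.017 ]] [164.41033025 189.22101412] [133.85035303 463.02453329]
0 [284.3767069  299.53040181] [376.29631512 370.33301132]
15 [284.39076196 299.7577329 ] [377.55950158 359.07657243]
30 [286.92058233 300.55069225] [381.80405127 347.39535093]
45 [291.83912211 301.86482902] [388.74645283 336.12786796]
60 [298.83498041 303.61482089] [397.89444008 326.09023944]
75 [307.42628639 305.67893912] [408.58578083 318.00702869]
90 [316.99434019 307.90789562] [420.04431016 312.45051227]
105 [326.83486587 310.13739287] [431.44616112 309.79584518]
120 [336.22084507 312.20284709] [441.98774763 310.19679858]
135 [344.46815521 313.95421055] [450.94750771 313.5831484 ]
150 [350.99462184 315.26878256] [457.73542254 319.67742494]
165 [355.36482533 316.06038642] [461.92715053 328.02640413]
180 [357.31641167 316.28412282] [463.28240669 338.04179456]
195 [356.76754702 315.93680261] [461.74931785 349.0449408 ]
210 [353.80834394 315.05385236] [457.45758563 360.31158928]
225 [348.6808698  313.70383232] [450.70342393 371.11431183]
240 [341.75262409 311.98170818] [441.92866236 380.7615881 ]
255 [333.48750712 310.00177367] [431.6954697  388.63350425]
270 [324.41684803 307.8907635 ] [420.65719041 394.21439148]
285 [315.11153128 305.78134306] [409.52508369 397.12250124]
300 [306.15502017 303.80588953] [399.03051576 397.13609771]
315 [298.11633045 302.09033144] [389.88250999 394.21433516]
330 [291.52185189 300.747804  ] [382.72152761 388.51026086]
345 [286.825374   299.87200664] [378.07181551 380.3725994 ]
```

```bash
cat >> h.py <<'E'
PS=(.604,.1113,-.2338)
def Rgoal(tilt=0.3,yaw=PS[2]):
    # tool x back (-slide x), y = -slide y... z down
    R0=np.array([[-1,0,0],[0,1,0],[0,0,-1.]]).T
    return R.from_rotvec([0,0,yaw])*R.from_rotvec([0,-tilt,0])*R.from_matrix(R0)
def tcp_for(gp,Rg): return np.asarray(gp)-0.006*Rg.as_matrix()[:,2]
E
python3 - <<'E'
from h import *
s=robot.read_state();R0=R.from_rotvec(s["orientation"])
Rg=Rgoal();print(Rg.as_matrix().round(3))
print("rv",(Rg*R0.inv()).as_rotvec())
g=w(PS,(-.106,0,.078))[0]
print("tcp axis",tcp_for(g,Rg))
print("goal", tcp_for(g+[-.03,0,.14],Rg),(tcp_for(g+[-.03,0,.14],Rg)-s["tool_pos"])/.025)
b=ray(KT,TT,357,260,.054);print("batt",b, "local",R.from_rotvec([0,0,-PS[2]]).apply(b-[PS[0],PS[1],0]))
E
```

```text
[[-0.929  0.232  0.287]
 [ 0.221  0.973 -0.068]
 [-0.296  0.    -0.955]]
rv [-0.39614297 -0.03042629  2.50602435]
tcp axis [0.49915906 0.13626842 0.08373202]
goal [0.46915906 0.13626842 0.22373202] [ 9.91770165 27.74270904 -0.76483573]
batt [ 0.45237798 -0.05817938  0.054     ] local [-0.10823258 -0.19999551  0.054     ]
```

Call:
drive_tool(
  increments=[
    [0,5,13.8,0,-0.2,-0.015,1.25],
    [0,5,13.8,0,-0.2,-0.015,1.25],
    [0,5,13.8,0,-0.2,-0.015,1.25],
    [0,5,13.8,0,-0.2,-0.015,1.25],
    [0,5,13.8,0,-0.2,-0.015,1.25],
    [0,5,13.8,0,-0.2,-0.015,1.25],
    [0,5,13.8,0,-0.2,-0.015,1.25],
    [0,5,13.8,0,-0.2,-0.015,1.25],
    [0,5,13.8,0,-0.2,-0.015,1.25],
    [0,9.9,27.7,0,-0.396,-0.03,2.506],
    [0,9.9,27.7,0,-0.396,-0.03,2.506],
    [0,9.9,27.7,0,-0.396,-0.03,2.506],
    [0,9.9,27.7,0,-0.396,-0.03,2.506],
    [0,9.9,27.7,0,-0.396,-0.03,2.506],
    [0,9.9,27.7,0,-0.396,-0.03,2.506],
    [0,9.9,27.7,0,-0.396,-0.03,2.506],
    [0,9.9,27.7,0,-0.396,-0.03,2.506],
    [0,9.9,27.7,0,-0.396,-0.03,2.506],
    [0,9.9,27.7,0,-0.396,-0.03,2.506],
    [0,9.9,27.7,0,-0.396,-0.03,2.506],
  ],
)

```text
t: 1.82
tool_pos: [0.4685, 0.1372, 0.2425]
orientation: [0.37, 2.823, -0.049]
force: [0.3, -0.8, -0.6]
opening: 0.0931
```

Call:
drive_tool(
  increments=[
    [0.5,0,0,0,0,0,0],
    [0.5,0,0,0,0,0,0],
    [0.5,0,0,0,0,0,0],
  ],
  squeeze=8,
)

```text
t: 2.07
tool_pos: [0.4688, 0.1344, 0.2437]
orientation: [0.392, 2.818, -0.048]
force: [-0.4, 0.1, 0.3]
opening: 0.0778
```

```bash
python3 - <<'E'
from h import *
s=robot.read_state();print(s["t"],s["q"].round(3),s["tool_pos"],s["orientation"],s["force"],s["opening"])
np.save("s1.npy",np.r_[s["tool_pos"],s["orientation"]])
for n in("wrist","scene"):cv2.imwrite(f"pics/{n}1.png",robot.read_camera(n)["image"][:,:,::-1])
Rg=Rgoal();R0=R.from_rotvec(s["orientation"]);print("rv left",(Rg*R0.inv()).as_rotvec())
E
```

```text
2.0667 [ 0.282 -0.429  2.021 -0.156  1.294 -0.989] [0.46878826 0.13442692 0.24366736] [ 0.39221034  2.81775692 -0.04810273] [-0.35455863  0.1204425   0.30525436] 0.07778339336699779
rv left [-7.73091897e-03  3.00044507e-05  4.16757058e-02]
```

View pics/wrist1.png

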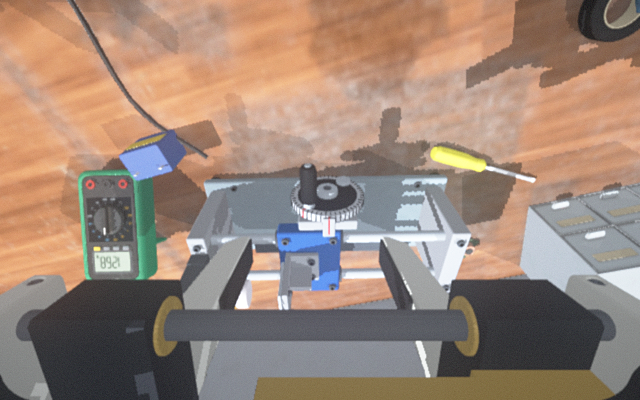

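```bash
python3 - <<'E'
import cv2
a=cv2.imread("pics/wrist1.png")[155:320,180:480];cv2.imwrite("pics/w1z.png",cv2.resize(a,None,fx=2.6,fy=2.6,interpolation=cv2.INTER_CUBIC))
a=cv2.imread("pics/wrist1.png")[155:245,270:390];cv2.imwrite("pics/w1zz.png",cv2.resize(a,None,fx=6,fy=6,interpolation=cv2.INTER_CUBIC))
E
```

```text
(no output)
```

View pics/w1z.png

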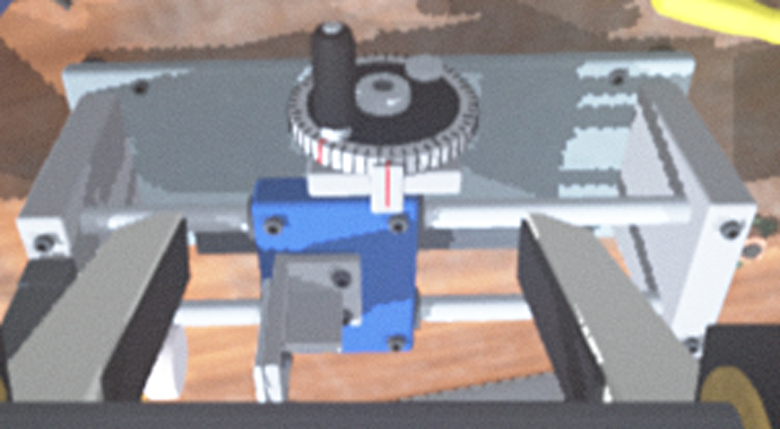

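View pics/w1zz.png

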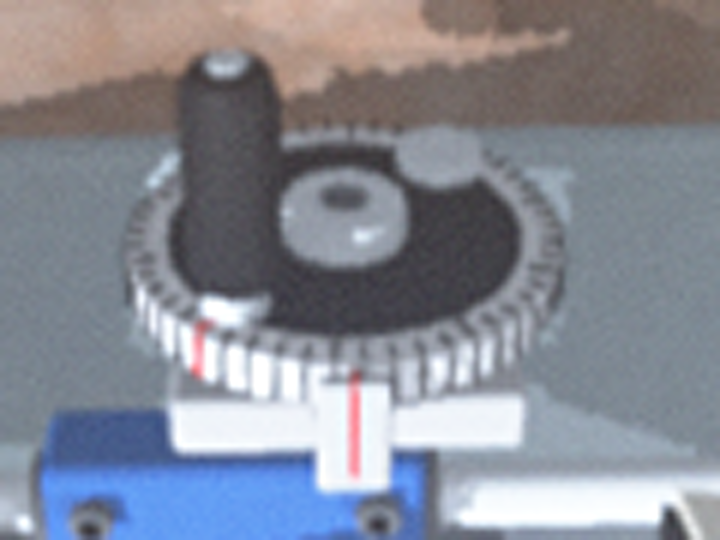

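```bash
cat > fit.py <<'E'
from h import *
s1=np.load("s1.npy");TW=np.eye(4);TW[:3,:3]=R.from_rotvec(s1[3:]).as_matrix();TW[:3,3]=s1[:3];TW=TW@MW
tz=lambda x,y:(x/3.4+190,y/3.4+160); sz=lambda x,y:(x/4+220,y/4+150); wz=lambda x,y:(x/2.6+180,y/2.6+155);wzz=lambda x,y:(x/6+270,y/6+155)
C={"T":(KT,TT),"S":(KS,TS),"W":(KW,TW)}
obs=[("T",tz(528,273),(-.06,-.16,None)),("S",sz(135,460),(-.06,.16,None)),("S",sz(567,300),(-.06,-.16,None)),("S",sz(65,360),(.06,.16,None)),
("W",wz(63,62),(-.06,-.16,None)),("W",wz(693,58),(-.06,.16,None)),("W",wzz(345,240),(-.079,0,.078)),("S",sz(380,318),(-.081,0,.078)),
("W",wzz(228,62),"k"),("T",tz(340,305),"k"),("S",sz(440,308),"k")]
def f(p):
    r=[]
    for k,uv,l in obs:
        if l=="k": L=[[-.127,.03*np.cos(p[4]),.078+.03*np.sin(p[4])]]
        else: L=[[l[0],l[1],l[2] or p[3]]]
        r+=list((proj(*C[k],w(p[:3],L))[0]-uv))
    return r
s=least_squares(f,[0.6,0.1,-0.2,0.01,2.1],loss="soft_l1");p=s.x;print(p,np.degrees(p[4]));print(np.round(np.reshape(f(p),(-1,2)),1))
E
python3 fit.py
```

```text
[ 0.60525334  0.1114075  -0.26066947  0.01215863  2.26945917] 130.03043241159602
[[-0.5  0.7]
 [-1.7  1.3]
 [ 0.9  2.4]
 [-0.9 -0. ]
 [-0.4  2.2]
 [-0.2  0.2]
 [-0.5 -0.3]
 [-0.9 -0.7]
 [-0.1  0.6]
 [-0.8  1.9]
 [ 0.5  1.4]]
```

```bash
sed -i 's/^PS=.*/PS=(.6053,.1114,-.255)/' h.py; python3 - <<'E'
from h import *
s=robot.read_state();R0=R.from_rotvec(s["orientation"]);Rg=Rgoal()
g=w(PS,(-.108,.03*np.cos(2.27),.078+.03*np.sin(2.27)))[0]
print(g)
t=tcp_for(g+[0,0,.07],Rg);print(t,(t-s["tool_pos"])/.025,(Rg*R0.inv()).as_rotvec())
E
```

```text
[0.49592195 0.11995862 0.10096065]
[0.49420616 0.12040588 0.17669267] [ 1.01158022 -0.55902827 -2.68371585] [-0.00743882  0.00026103  0.01905544]
```

Call:
drive_tool(
  increments=[
    [0.5,0.5,-0.3,-1.3,0,0,0.01],
    [0.5,1.0,-0.56,-2.6,-0.005,0,0.015],
    [0.5,1.0,-0.56,-2.6,-0.005,0,0.015],
    [0.5,1.0,-0.56,-2.6,-0.005,0,0.015],
    [0.5,1.0,-0.56,-2.6,-0.005,0,0.015],
  ],
)

```text
t: 2.58
tool_pos: [0.4941, 0.1208, 0.1798]
orientation: [0.365, 2.82, -0.052]
force: [-0.1, -0.7, 0.6]
opening: 0.0467
```

```bash
python3 - <<'E'
from h import *
s=robot.read_state();print(s["t"],s["tool_pos"],s["orientation"],s["force"],s["opening"])
np.save("s2.npy",np.r_[s["tool_pos"],s["orientation"]])
im=robot.read_camera("wrist")["image"][:,:,::-1]
cv2.imwrite("pics/wrist2.png",im)
E
```

```text
2.5833 [0.49410369 0.12075088 0.1798068 ] [ 0.36497078  2.81984655 -0.05174779] [-0.139325   -0.70656383  0.57427719] 0.046713128550046286
```

View pics/wrist2.png

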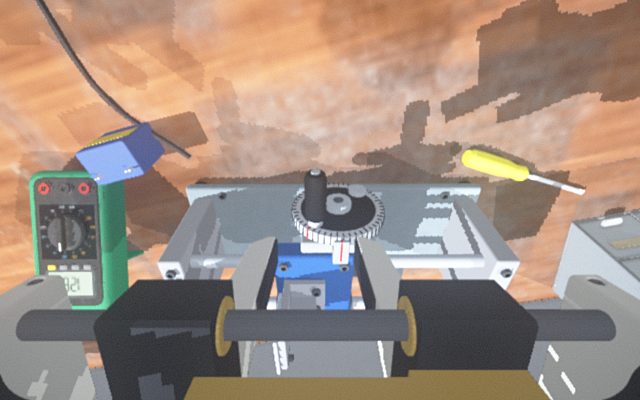

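```bash
python3 - <<'E'
import cv2
a=cv2.imread("pics/wrist2.png")[155:295,155:525];cv2.imwrite("pics/w2z.png",cv2.resize(a,None,fx=2.1,fy=2.1,interpolation=cv2.INTER_CUBIC))
a=cv2.imread("pics/wrist2.png")[160:270,280:400];cv2.imwrite("pics/w2zz.png",cv2.resize(a,None,fx=5,fy=5,interpolation=cv2.INTER_CUBIC))
E
```

```text
(no output)
```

View pics/w2z.png

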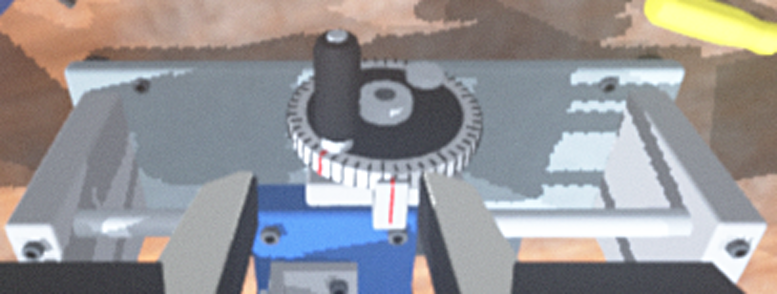

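View pics/w2zz.png

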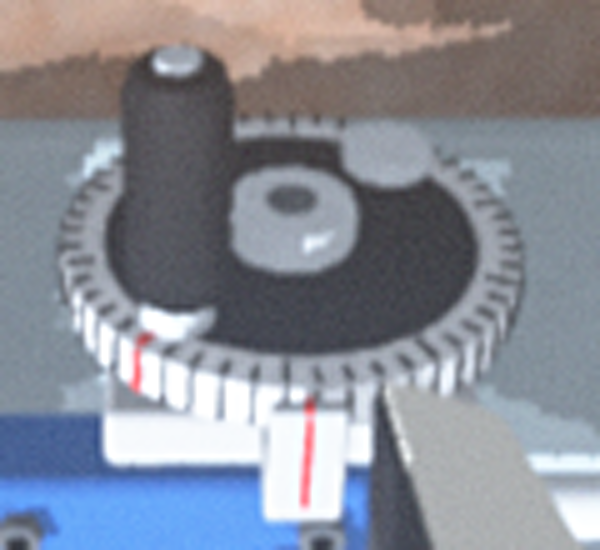

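```bash
cat >> fit.py <<'E'
s2=np.load("s2.npy");TV=np.eye(4);TV[:3,:3]=R.from_rotvec(s2[3:]).as_matrix();TV[:3,3]=s2[:3];TV=TV@MW;C["V"]=(KW,TV)
vz=lambda x,y:(x/2.1+155,y/2.1+155);vzz=lambda x,y:(x/5+280,y/5+160)
obs+=[("V",vz(67,63),(-.06,-.16,None)),("V",vz(684,67),(-.06,.16,None)),("V",vzz(290,242),(-.079,0,.078)),("V",vzz(177,60),"k")]
s=least_squares(f,p,loss="soft_l1");p=s.x;print(p,np.degrees(p[4]));print(np.round(np.reshape(f(p),(-1,2)),1))
PS=p[:3];Rg=Rgoal(.3,p[2])
g=w(PS,(-.108,.03*np.cos(p[4]),.078+.03*np.sin(p[4])))[0];t=tcp_for(g,Rg);print("tcp",t,(t-s2[:3])/.025,(Rg*R.from_rotvec(s2[3:]).inv()).as_rotvec())
E
python3 fit.py
```

```text
[ 0.60525334  0.1114075  -0.26066947  0.01215863  2.26945917] 130.03043241159602
[[-0.5  0.7]
 [-1.7  1.3]
 [ 0.9  2.4]
 [-0.9 -0. ]
 [-0.4  2.2]
 [-0.2  0.2]
 [-0.5 -0.3]
 [-0.9 -0.7]
 [-0.1  0.6]
 [-0.8  1.9]
 [ 0.5  1.4]]
[ 0.60519868  0.1117423  -0.26246577  0.01165425  2.30048899] 131.80830966839216
[[-0.7  0.8]
 [-1.9  1.5]
 [ 0.9  2.7]
 [-1.   0.1]
 [-0.1  1.8]
 [-0.   0.1]
 [-0.1 -0.5]
 [-1.  -0.6]
 [-0.2  0.2]
 [-0.7  2. ]
 [ 0.6  1.6]
 [-0.3  0.6]
 [-1.1  0.2]
 [ 0.1 -0.4]
 [ 0.2  0.2]]
tcp [0.49399589 0.12091002 0.1060934 ] [-0.0043118   0.00636561 -2.94853618] [-0.00229387  0.00055286 -0.00539477]
```

Call:
drive_tool(
  increments=[
    [0.5,0,0,-1,0,0,0],
    [0.5,0,0,-2,0,0,0],
    [0.5,0,0,-2.9,0,0,-0.005],
    [0.5,0,0,-2.9,0,0,-0.005],
    [0.5,0,0,-2.9,0,0,-0.005],
    [0.5,0,0,-2.9,0,0,-0.005],
  ],
)

```text
t: 3.13
tool_pos: [0.4953, 0.1213, 0.1089]
orientation: [0.369, 2.817, -0.051]
force: [0.3, -0.1, 0.3]
opening: 0.0465
```

```bash
sed -i 's/^PS=.*/PS=(.6052,.1117,-.2625)/' h.py; python3 - <<'E'
from h import *
s=robot.read_state();print(s["t"],s["tool_pos"],s["force"],s["opening"])
cv2.imwrite("pics/wrist3.png",robot.read_camera("wrist")["image"][:,:,::-1])
E
```

```text
3.1333 [0.49527864 0.12133901 0.10890005] [ 0.34926027 -0.14322795  0.30272681] 0.046492279910976875
```

View pics/wrist3.png

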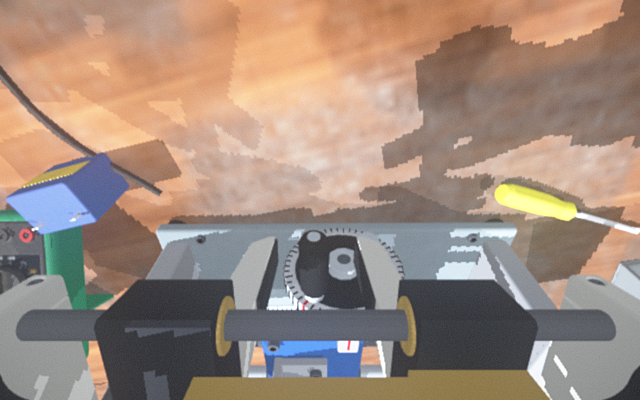

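Call:
drive_tool(
  increments=[
    [1,0,0,-0.08,0,0,0],
    [1,0,0,-0.08,0,0,0],
    [1,0,0,-0.08,0,0,0],
    [1,0,0,-0.08,0,0,0],
    [1,0,0,-0.08,0,0,0],
    [1,0,0,-0.08,0,0,0],
    [1,0,0,-0.08,0,0,0],
  ],
  squeeze=12,
)

```text
t: 3.77
tool_pos: [0.4939, 0.1208, 0.1042]
orientation: [0.369, 2.82, -0.053]
force: [-0.3, -0.2, 0.2]
opening: 0.0163
```

```bash
python3 - <<'E'
from h import *
s=robot.read_state();print(s["t"],s["tool_pos"],s["orientation"],s["force"],s["opening"])
Rg=R.from_rotvec(s["orientation"]);g=s["tool_pos"]+.006*Rg.as_matrix()[:,2]
d=R.from_rotvec([0,0,-PS[2]]).apply(g-[PS[0],PS[1],.078]);print(d,np.hypot(d[1],d[2]),np.arctan2(d[2],d[1]))
for n in("wrist","top","scene"):cv2.imwrite(f"pics/{n}4.png",robot.read_camera(n)["image"][:,:,::-1])
E
```

```text
3.7667 [0.4938655  0.12077945 0.10416588] [ 0.36936787  2.81984212 -0.05336633] [-0.27787816 -0.16832412  0.19563835] 0.016250677538902213
[-0.1081065  -0.02010902  0.02043298] 0.028668438650681284 2.348203896259417
```

View pics/wrist4.png

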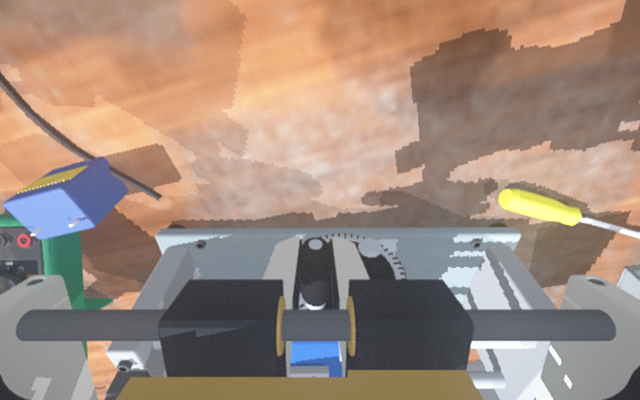

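View pics/scene4.png

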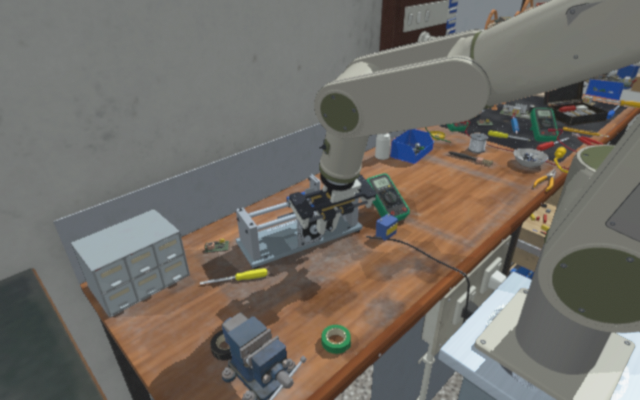

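```bash
cat > gen.py <<'E'
import sys;from h import *
a,b,n,hold=float(sys.argv[1]),float(sys.argv[2]),int(sys.argv[3]),int(sys.argv[4])
th=np.r_[np.linspace(a,b,n+1)[1:],[b]*hold]
dy=1.2*(np.cos(th)-np.cos(a));dz=1.2*(np.sin(th)-np.sin(a))
print([[1,float(round(-np.sin(PS[2])*y,2)),float(round(np.cos(PS[2])*y,2)),float(round(z,2)),0,0,0] for y,z in zip(dy,dz)])
E
cat > st.py <<'E'
import sys;from h import *
s=robot.read_state()
Rg=R.from_rotvec(s["orientation"]);g=s["tool_pos"]+.006*Rg.as_matrix()[:,2]
L=R.from_rotvec([0,0,-PS[2]])
d=L.apply(g-[PS[0],PS[1],.078]);print("t",s["t"],"g",(d*1000).round(2),"r",np.hypot(d[1],d[2]+.0019).round(4),"th",np.arctan2(d[2]+.0019,d[1])%6.2832,"F loc",L.apply(s["force"]).round(2),"op",s["opening"].round(4))
for n in sys.argv[2:]:
    cv2.imwrite(f"pics/{n}{sys.argv[1]}.png",robot.read_camera(n)["image"][:,:,::-1])
E
python3 gen.py 2.31 3.51 12 2
```

```text
[[1, -0.02, -0.08, -0.09, 0, 0, 0], [1, -0.04, -0.15, -0.18, 0, 0, 0], [1, -0.06, -0.22, -0.28, 0, 0, 0], [1, -0.07, -0.27, -0.38, 0, 0, 0], [1, -0.08, -0.32, -0.5, 0, 0, 0], [1, -0.09, -0.35, -0.61, 0, 0, 0], [1, -0.1, -0.37, -0.73, 0, 0, 0], [1, -0.1, -0.38, -0.85, 0, 0, 0], [1, -0.1, -0.38, -0.97, 0, 0, 0], [1, -0.1, -0.36, -1.09, 0, 0, 0], [1, -0.09, -0.34, -1.21, 0, 0, 0], [1, -0.08, -0.3, -1.32, 0, 0, 0], [1, -0.08, -0.3, -1.32, 0, 0, 0], [1, -0.08, -0.3, -1.32, 0, 0, 0]]
```

Call:
drive_tool(
  increments=[
    [1,-0.02,-0.08,-0.09,0,0,0],
    [1,-0.04,-0.15,-0.18,0,0,0],
    [1,-0.06,-0.22,-0.28,0,0,0],
    [1,-0.07,-0.27,-0.38,0,0,0],
    [1,-0.08,-0.32,-0.5,0,0,0],
    [1,-0.09,-0.35,-0.61,0,0,0],
    [1,-0.1,-0.37,-0.73,0,0,0],
    [1,-0.1,-0.38,-0.85,0,0,0],
    [1,-0.1,-0.38,-0.97,0,0,0],
    [1,-0.1,-0.36,-1.09,0,0,0],
    [1,-0.09,-0.34,-1.21,0,0,0],
    [1,-0.08,-0.3,-1.32,0,0,0],
    [1,-0.08,-0.3,-1.32,0,0,0],
    [1,-0.08,-0.3,-1.32,0,0,0],
  ],
)

```text
t: 5.08
tool_pos: [0.4918, 0.1133, 0.0709]
orientation: [0.369, 2.82, -0.053]
force: [2.2, -3.7, -1.7]
opening: 0.0169
```

```bash
python3 st.py 5 top wrist scene; python3 gen.py 3.51 4.71 12 2;  python3 - <<'E'
import cv2,numpy as np
a=[cv2.imread(f"pics/top{i}.png")[165:260,240:370] for i in(0,5)]
cv2.imwrite("pics/cmp5.png",cv2.resize(np.hstack(a),None,fx=3,fy=3,interpolation=cv2.INTER_CUBIC))
E
```

```text
[[1, 0.01, 0.05, -0.11, 0, 0, 0], [1, 0.03, 0.1, -0.21, 0, 0, 0], [1, 0.05, 0.17, -0.31, 0, 0, 0], [1, 0.07, 0.25, -0.4, 0, 0, 0], [1, 0.09, 0.33, -0.48, 0, 0, 0], [1, 0.11, 0.42, -0.56, 0, 0, 0], [1, 0.14, 0.52, -0.62, 0, 0, 0], [1, 0.17, 0.63, -0.67, 0, 0, 0], [1, 0.2, 0.74, -0.71, 0, 0, 0], [1, 0.23, 0.85, -0.74, 0, 0, 0], [1, 0.26, 0.96, -0.76, 0, 0, 0], [1, 0.29, 1.08, -0.77, 0, 0, 0], [1, 0.29, 1.08, -0.77, 0, 0, 0], [1, 0.29, 1.08, -0.77, 0, 0, 0]]Traceback (most recent call last):
  File "st.py", line 5, in <module>
    d=L.apply(g-[PS[0],PS[1],.078]);print("t",s["t"],"g",(d*1000).round(2),"r",np.hypot(d[1],d[2]+.0019).round(4),"th",np.arctan2(d[2]+.0019,d[1])%6.2832,"F loc",L.apply(s["force"]).round(2),"op",s["opening"].round(4))
                                                                                                                                                                                                    ^^^^^^^^^^^^^^^^^^
AttributeError: 'float' object has no attribute 'round'
[ WARN:0@0.037] global loadsave.cpp:275 findDecoder imread_('pics/top5.png'): can't open/read file: check file path/integrity
Traceback (most recent call last):
TypeError: 'NoneType' object is not subscriptable
```

```bash
sed -i 's/s\["opening"\].round(4)/round(s["opening"],4)/' st.py; python3 st.py 5 top wrist scene;  python3 - <<'E'
import cv2,numpy as np
a=[cv2.imread(f"pics/top{i}.png")[165:260,240:370] for i in(0,5)]
cv2.imwrite("pics/cmp5.png",cv2.resize(np.hstack(a),None,fx=3,fy=3,interpolation=cv2.INTER_CUBIC))
E
```

```text
t 5.0833 g [-108.14  -27.83  -12.87] r 0.0299 th 3.5172931797289557 F loc [ 3.05 -2.97 -1.72] op 0.0169
```

View pics/cmp5.png

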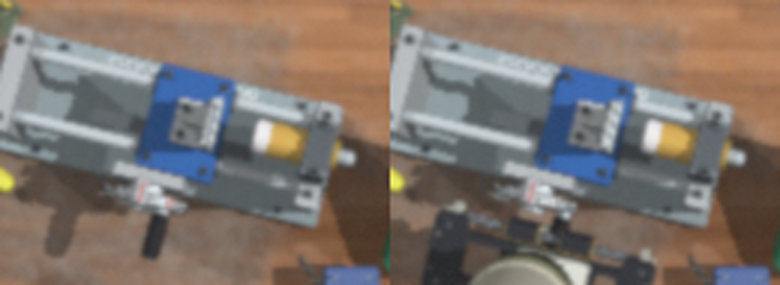

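View pics/wrist5.png

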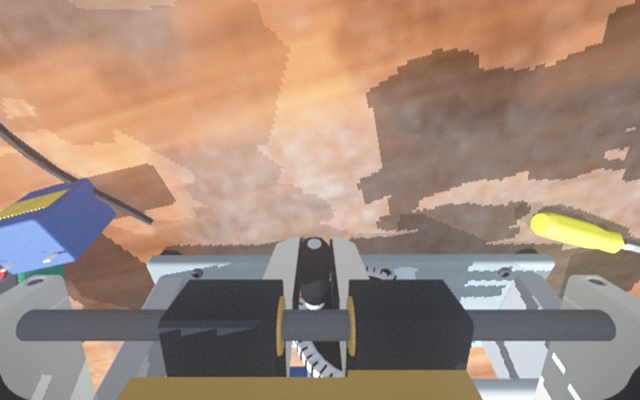

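```bash
cat > car.py <<'E'
import sys;from h import *
for i in sys.argv[1:]:
    im=cv2.imread(f"pics/top{i}.png")
    hsv=cv2.cvtColor(im,cv2.COLOR_BGR2HSV)
    m=cv2.inRange(hsv,(105,130,60),(125,255,255));m[:, :270]=0;m[:,345:]=0;m[:170]=0;m[232:]=0
    M=cv2.moments(m,True);c=(M["m10"]/M["m00"],M["m01"]/M["m00"])
    P=ray(KT,TT,*c,.112);l=R.from_rotvec([0,0,-PS[2]]).apply(P-[PS[0],PS[1],0])
    # sensor white face / brass
    b=im[165:260,240:370]
    print(i,M["m00"],np.round(c,2),"local mm",(l*1000).round(1))
E
python3 car.py 0 4 5; python3 - <<'E'
from h import *
for y in(-.081,-.085,-.089): print((proj(KT,TT,w(PS,(0,y,.162)))[0]-[240,165])*3)
E
```

```text
0 519.0 [299.55 205.91] local mm [ -3.  -16.1 112. ]
4 517.0 [299.47 206.  ] local mm [ -3.3 -16.  112. ]
5 524.0 [302.57 206.75] local mm [ -3.1 -24.5 112. ]
[250.2551693  131.61749945]
[254.84162637 132.78842503]
[259.4294945  133.95971086]
```

```bash
python3 - <<'E'
from h import *
im=cv2.imread("pics/top5.png")
for yc in(-.025,-.03):
  for L in [(-.0225,yc-.03,.17),(.0225,yc-.03,.17),(-.048,yc-.035,.11),(.048,yc-.035,.11),(.048,yc+.035,.11),(-.048,yc+.035,.11)]:
    print(yc,L,((proj(KT,TT,w(PS,L))[0]-[270,165])*8).round(0))
a=im[165:240,270:365];cv2.imwrite("pics/t5z.png",cv2.resize(a,None,fx=8,fy=8,interpolation=cv2.INTER_CUBIC))
E
```

```text
-0.025 (-0.0225, -0.055, 0.17) [329. 397.]
-0.025 (0.0225, -0.055, 0.17) [365. 259.]
-0.025 (-0.048, -0.060000000000000005, 0.11) [330. 491.]
-0.025 (0.048, -0.060000000000000005, 0.11) [402. 214.]
-0.025 (0.048, 0.010000000000000002, 0.11) [201. 163.]
-0.025 (-0.048, 0.010000000000000002, 0.11) [126. 439.]
-0.03 (-0.0225, -0.06, 0.17) [345. 401.]
-0.03 (0.0225, -0.06, 0.17) [381. 263.]
-0.03 (-0.048, -0.065, 0.11) [344. 495.]
-0.03 (0.048, -0.065, 0.11) [416. 218.]
-0.03 (0.048, 0.0050000000000000044, 0.11) [215. 167.]
-0.03 (-0.048, 0.0050000000000000044, 0.11) [141. 443.]
```

View pics/t5z.png

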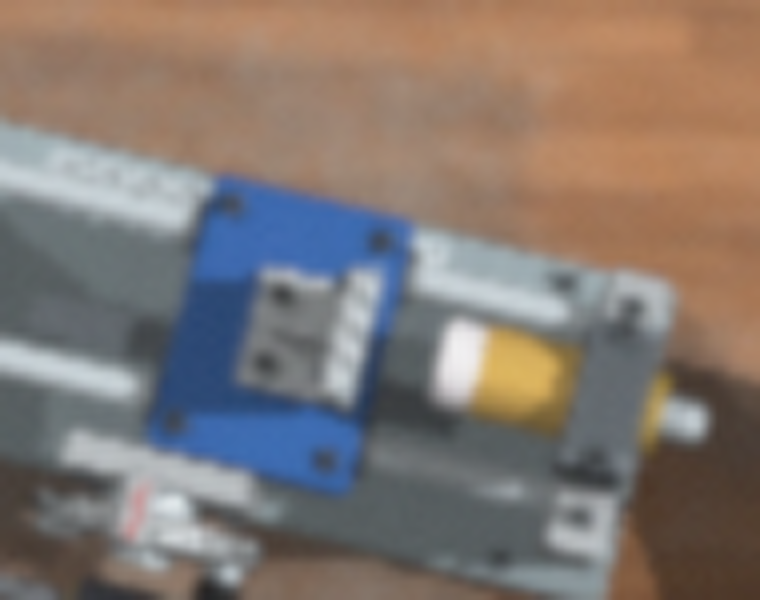

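Call:
drive_tool(
  increments=[
    [1,0.01,0.05,-0.11,0,0,0],
    [1,0.03,0.1,-0.21,0,0,0],
    [1,0.05,0.17,-0.31,0,0,0],
    [1,0.07,0.25,-0.4,0,0,0],
    [1,0.09,0.33,-0.48,0,0,0],
    [1,0.11,0.42,-0.56,0,0,0],
    [1,0.14,0.52,-0.62,0,0,0],
    [1,0.17,0.63,-0.67,0,0,0],
    [1,0.2,0.74,-0.71,0,0,0],
    [1,0.23,0.85,-0.74,0,0,0],
    [1,0.26,0.96,-0.76,0,0,0],
    [1,0.29,1.08,-0.77,0,0,0],
    [1,0.29,1.08,-0.77,0,0,0],
    [1,0.29,1.08,-0.77,0,0,0],
  ],
)

```text
t: 6.4
tool_pos: [0.4992, 0.1408, 0.052]
orientation: [0.369, 2.82, -0.052]
force: [1.6, -0.1, -0.4]
opening: 0.0164
```

```bash
python3 st.py 6 top; python3 car.py 6; python3 gen.py 4.71 5.71 10 2
```

```text
t 6.4 g [-108.13    0.64  -31.73] r 0.0298 th 4.734001984281685 F loc [ 1.58  0.35 -0.35] op 0.0164
6 511.0 [305.97 207.48] local mm [ -2.8 -33.8 112. ]
[[1, 0.03, 0.12, 0.01, 0, 0, 0], [1, 0.06, 0.23, 0.02, 0, 0, 0], [1, 0.09, 0.34, 0.05, 0, 0, 0], [1, 0.12, 0.45, 0.09, 0, 0, 0], [1, 0.15, 0.56, 0.15, 0, 0, 0], [1, 0.18, 0.65, 0.21, 0, 0, 0], [1, 0.2, 0.75, 0.28, 0, 0, 0], [1, 0.22, 0.83, 0.36, 0, 0, 0], [1, 0.24, 0.91, 0.45, 0, 0, 0], [1, 0.26, 0.98, 0.55, 0, 0, 0], [1, 0.26, 0.98, 0.55, 0, 0, 0], [1, 0.26, 0.98, 0.55, 0, 0, 0]]
```

Call:
drive_tool(
  increments=[
    [1,0.03,0.12,0.01,0,0,0],
    [1,0.06,0.23,0.02,0,0,0],
    [1,0.09,0.34,0.05,0,0,0],
    [1,0.12,0.45,0.09,0,0,0],
    [1,0.15,0.56,0.15,0,0,0],
    [1,0.18,0.65,0.21,0,0,0],
    [1,0.2,0.75,0.28,0,0,0],
    [1,0.22,0.83,0.36,0,0,0],
    [1,0.24,0.91,0.45,0,0,0],
    [1,0.26,0.98,0.55,0,0,0],
    [1,0.26,0.98,0.55,0,0,0],
    [1,0.26,0.98,0.55,0,0,0],
  ],
)

```text
t: 7.45
tool_pos: [0.5058, 0.165, 0.066]
orientation: [0.369, 2.819, -0.053]
force: [0.8, -3.1, 1.8]
opening: 0.0167
```

```bash
python3 st.py 7 top wrist; python3 car.py 7; python3 gen.py 5.71 6.03 8 1;python3 - <<'E'
from h import *
im=cv2.imread("pics/top7.png")
a=im[165:240,270:365];cv2.imwrite("pics/t7z.png",cv2.resize(a,None,fx=8,fy=8,interpolation=cv2.INTER_CUBIC))
E
```

```text
t 7.45 g [-108.1    25.71  -17.78] r 0.0302 th 5.729936092315064 F loc [ 1.54 -2.8   1.83] op 0.0167
7 510.0 [308.65 208.36] local mm [ -3.3 -41.3 112. ]
[[1, 0.01, 0.02, 0.04, 0, 0, 0], [1, 0.01, 0.05, 0.08, 0, 0, 0], [1, 0.02, 0.07, 0.13, 0, 0, 0], [1, 0.02, 0.09, 0.17, 0, 0, 0], [1, 0.03, 0.11, 0.21, 0, 0, 0], [1, 0.03, 0.12, 0.26, 0, 0, 0], [1, 0.04, 0.14, 0.3, 0, 0, 0], [1, 0.04, 0.15, 0.35, 0, 0, 0], [1, 0.04, 0.15, 0.35, 0, 0, 0]]
```

View pics/t7z.png

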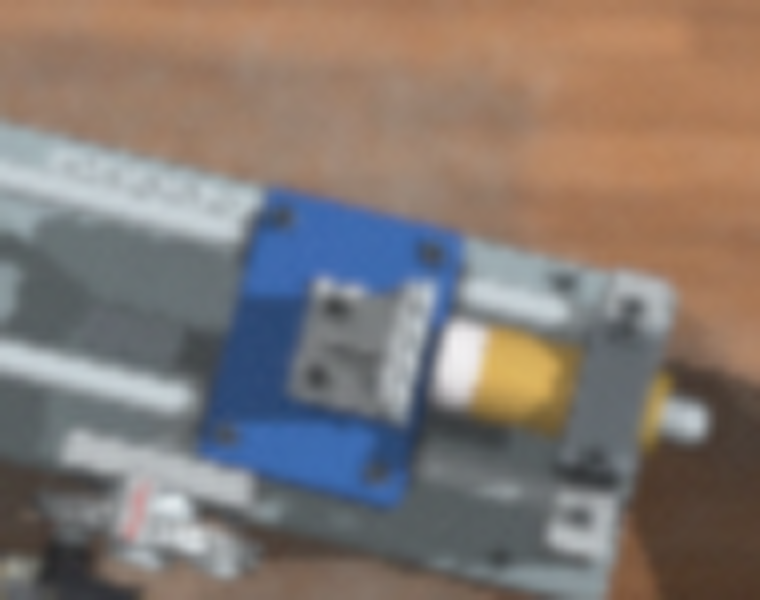

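Call:
drive_tool(
  increments=[
    [1,0.01,0.02,0.04,0,0,0],
    [1,0.01,0.05,0.08,0,0,0],
    [1,0.02,0.07,0.13,0,0,0],
    [1,0.02,0.09,0.17,0,0,0],
    [1,0.03,0.11,0.21,0,0,0],
    [1,0.03,0.11,0.21,0,0,0],
    [1,0.03,0.11,0.21,0,0,0],
  ],
  squeeze=5,
)

```text
t: 8.13
tool_pos: [0.5063, 0.1675, 0.0709]
orientation: [0.369, 2.82, -0.054]
force: [2.5, -4.5, -1.4]
opening: 0.0171
```

```bash
python3 st.py 8 top; python3 car.py 8; python3 gen.py 5.91 6.7 20 0;python3 - <<'E'
from h import *
im=cv2.imread("pics/top8.png")
a=im[190:225,305:350];cv2.imwrite("pics/t8z.png",cv2.resize(a,None,fx=16,fy=16,interpolation=cv2.INTER_CUBIC))
E
```

```text
t 8.1333 g [-108.2    28.2   -12.87] r 0.0303 th 5.912131716798071 F loc [ 3.59 -3.72 -1.39] op 0.0171
8 517.0 [309.04 208.47] local mm [ -3.3 -42.4 112. ]
[[1, 0.0, 0.02, 0.04, 0, 0, 0], [1, 0.01, 0.03, 0.09, 0, 0, 0], [1, 0.01, 0.04, 0.14, 0, 0, 0], [1, 0.01, 0.05, 0.18, 0, 0, 0], [1, 0.02, 0.06, 0.23, 0, 0, 0], [1, 0.02, 0.07, 0.27, 0, 0, 0], [1, 0.02, 0.07, 0.32, 0, 0, 0], [1, 0.02, 0.08, 0.37, 0, 0, 0], [1, 0.02, 0.08, 0.42, 0, 0, 0], [1, 0.02, 0.08, 0.46, 0, 0, 0], [1, 0.02, 0.08, 0.51, 0, 0, 0], [1, 0.02, 0.07, 0.56, 0, 0, 0], [1, 0.02, 0.07, 0.61, 0, 0, 0], [1, 0.02, 0.06, 0.65, 0, 0, 0], [1, 0.01, 0.05, 0.7, 0, 0, 0], [1, 0.01, 0.04, 0.74, 0, 0, 0], [1, 0.01, 0.03, 0.79, 0, 0, 0], [1, 0.0, 0.01, 0.84, 0, 0, 0], [1, -0.0, -0.0, 0.88, 0, 0, 0], [1, -0.01, -0.02, 0.92, 0, 0, 0]]
```

View pics/t8z.png

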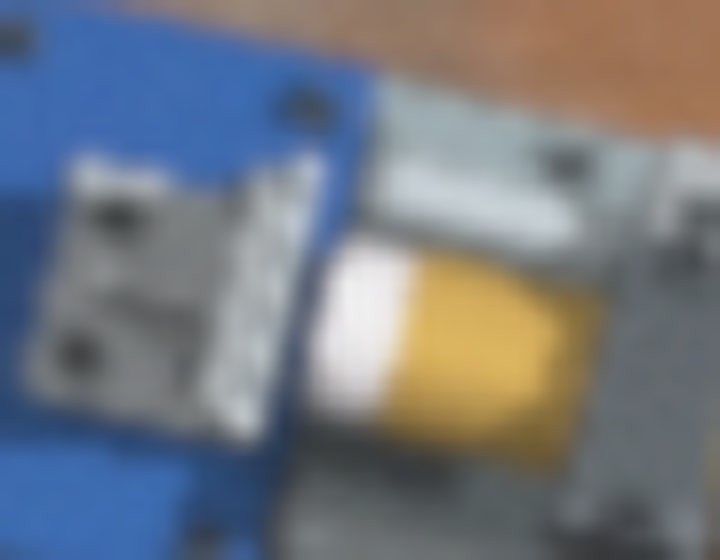

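Call:
drive_tool(
  increments=[
    [1,0,0.02,0.04,0,0,0],
    [1,0.01,0.03,0.09,0,0,0],
    [1,0.01,0.04,0.14,0,0,0],
    [1,0.01,0.05,0.18,0,0,0],
    [1,0.01,0.05,0.18,0,0,0],
    [1,0.01,0.05,0.18,0,0,0],
  ],
)

```text
t: 8.68
tool_pos: [0.5066, 0.1687, 0.0753]
orientation: [0.369, 2.82, -0.054]
force: [1.8, -4.6, -0.3]
opening: 0.0167
```

```bash
python3 st.py 9; python3 gen.py 6.07 6.57 12 0
```

```text
t 8.6833 g [-108.25   29.47   -8.39] r 0.0302 th 6.066353372317384 F loc [ 2.9  -4.   -0.33] op 0.0167
[[1, 0.0, 0.01, 0.05, 0, 0, 0], [1, 0.0, 0.02, 0.1, 0, 0, 0], [1, 0.01, 0.02, 0.15, 0, 0, 0], [1, 0.01, 0.02, 0.2, 0, 0, 0], [1, 0.01, 0.03, 0.25, 0, 0, 0], [1, 0.01, 0.03, 0.3, 0, 0, 0], [1, 0.01, 0.02, 0.35, 0, 0, 0], [1, 0.0, 0.02, 0.4, 0, 0, 0], [1, 0.0, 0.01, 0.45, 0, 0, 0], [1, 0.0, 0.0, 0.5, 0, 0, 0], [1, -0.0, -0.01, 0.55, 0, 0, 0], [1, -0.01, -0.02, 0.59, 0, 0, 0]]
```

Call:
drive_tool(
  increments=[
    [1,0,0.01,0.05,0,0,0],
    [1,0,0.02,0.1,0,0,0],
    [1,0,0.02,0.1,0,0,0],
  ],
)

```text
t: 8.93
tool_pos: [0.5067, 0.1692, 0.078]
orientation: [0.369, 2.82, -0.053]
force: [3.5, -3.9, -1.1]
opening: 0.0168
```

Call:
drive_tool(
  increments=[
    [1,0,0.01,0.05,0,0,0],
    [1,0,0.01,0.05,0,0,0],
    [1,0,0.01,0.05,0,0,0],
  ],
)

```text
t: 9.18
tool_pos: [0.5067, 0.1693, 0.0791]
orientation: [0.369, 2.82, -0.054]
force: [3.3, -4.8, -0.6]
opening: 0.0168
```

```bash
python3 st.py 10 top; python3 car.py 10; python3 - <<'E'
from h import *
im=cv2.imread("pics/top10.png")
a=im[190:225,305:350];cv2.imwrite("pics/t10z.png",cv2.resize(a,None,fx=16,fy=16,interpolation=cv2.INTER_CUBIC))
E
```

```text
t 9.1833 g [-108.29   30.11   -4.61] r 0.0302 th 6.1934708008460255 F loc [ 4.45 -3.77 -0.61] op 0.0168
10 515.0 [309.82 208.59] local mm [ -3.1 -44.5 112. ]
```

View pics/t10z.png

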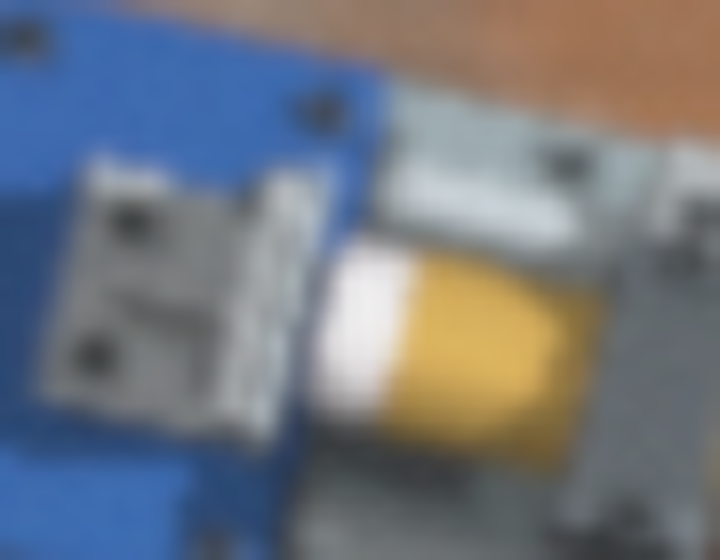

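Call:
drive_tool(
  increments=[
    [1,0,0.01,0.05,0,0,0],
    [1,0,0.01,0.1,0,0,0],
    [1,0,0.01,0.1,0,0,0],
  ],
)

```text
t: 9.48
tool_pos: [0.5067, 0.1695, 0.0817]
orientation: [0.369, 2.82, -0.054]
force: [4.4, -6.2, -1.5]
opening: 0.0166
```

Call:
drive_tool(
  increments=[
    [1,0,0,0.05,0,0,0],
    [1,0,0,0.05,0,0,0],
    [1,0,0,0.05,0,0,0],
  ],
)

```text
t: 9.73
tool_pos: [0.5067, 0.1695, 0.0828]
orientation: [0.369, 2.82, -0.054]
force: [4.3, -5.0, -0.6]
opening: 0.0168
```

Call:
drive_tool(
  increments=[
    [1,0,-0.01,0.05,0,0,0],
    [1,0,-0.01,0.05,0,0,0],
    [1,0,-0.01,0.05,0,0,0],
  ],
)

```text
t: 9.98
tool_pos: [0.5066, 0.1693, 0.0839]
orientation: [0.369, 2.82, -0.054]
force: [3.1, -5.0, -1.6]
opening: 0.0166
```

```bash
python3 st.py 11 top; python3 car.py 11
```

```text
t 9.9833 g [-108.42   30.05    0.19] r 0.0301 th 0.06961102273874527 F loc [ 4.33 -3.98 -1.57] op 0.0166
11 522.0 [310.34 208.69] local mm [ -3.  -45.9 112. ]
```

Call:
drive_tool(
  increments=[
    [1,0,0,0.02,0,0,0],
    [1,0,-0.01,0.04,0,0,0],
    [1,0,-0.01,0.04,0,0,0],
  ],
)

```text
t: 10.28
tool_pos: [0.5066, 0.1691, 0.085]
orientation: [0.369, 2.82, -0.054]
force: [3.9, -4.0, -1.2]
opening: 0.0168
```

Call:
drive_tool(
  increments=[
    [1,0,0,0.02,0,0,0],
    [1,0,-0.01,0.04,0,0,0],
    [1,0,-0.01,0.04,0,0,0],
  ],
)

```text
t: 10.53
tool_pos: [0.5065, 0.169, 0.0859]
orientation: [0.369, 2.82, -0.053]
force: [3.5, -4.2, -1.9]
opening: 0.0167
```

```bash
python3 st.py 12 top; python3 car.py 12; python3 - <<'E'
from h import *
im=cv2.imread("pics/top12.png")
a=im[190:225,305:350];cv2.imwrite("pics/t12z.png",cv2.resize(a,None,fx=16,fy=16,interpolation=cv2.INTER_CUBIC))
E
```

```text
t 10.5333 g [-108.38   29.71    2.19] r 0.03 th 0.13691917740636983 F loc [ 4.47 -3.1  -1.86] op 0.0167
12 515.0 [310.56 208.68] local mm [ -2.9 -46.4 112. ]
```

View pics/t12z.png

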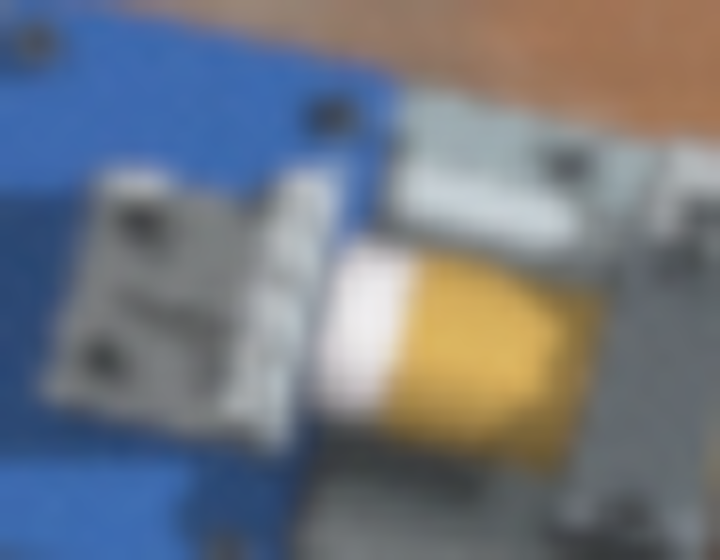

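Call:
drive_tool(
  increments=[
    [1,0,0,0.02,0,0,0],
    [1,0,-0.01,0.04,0,0,0],
    [1,0,-0.01,0.04,0,0,0],
  ],
)

```text
t: 10.83
tool_pos: [0.5065, 0.1688, 0.0869]
orientation: [0.369, 2.82, -0.053]
force: [3.3, -4.3, -1.5]
opening: 0.0167
```

Call:
drive_tool(
  increments=[
    [1,0,0,0.02,0,0,0],
    [1,0,-0.01,0.04,0,0,0],
    [1,0,-0.01,0.04,0,0,0],
  ],
)

```text
t: 11.08
tool_pos: [0.5064, 0.1686, 0.0879]
orientation: [0.369, 2.82, -0.053]
force: [2.9, -3.5, -2.3]
opening: 0.0168
```

Call:
drive_tool(
  increments=[
    [1,0,0,0.02,0,0,0],
    [1,0,-0.01,0.04,0,0,0],
    [1,0,-0.01,0.04,0,0,0],
  ],
)

```text
t: 11.33
tool_pos: [0.5064, 0.1683, 0.089]
orientation: [0.37, 2.82, -0.053]
force: [2.2, -3.0, -1.6]
opening: 0.0165
```

```bash
python3 st.py 13 top; python3 car.py 13
```

```text
t 11.3333 g [-108.35   29.07    5.31] r 0.03 th 0.2431591074764326 F loc [ 2.89 -2.29 -1.56] op 0.0165
13 520.0 [310.77 209.08] local mm [ -3.8 -47.3 112. ]
```

Call:
drive_tool(
  increments=[
    [1,0,-0.01,0.02,0,0,0],
    [1,0,-0.01,0.04,0,0,0],
    [1,0,-0.01,0.04,0,0,0],
  ],
)

```text
t: 11.63
tool_pos: [0.5064, 0.1681, 0.09]
orientation: [0.369, 2.82, -0.053]
force: [0.9, -2.6, -3.2]
opening: 0.0167
```

Call:
drive_tool(
  increments=[
    [1,0,-0.01,0.02,0,0,0],
    [1,0,-0.01,0.04,0,0,0],
    [1,0,-0.01,0.04,0,0,0],
  ],
)

```text
t: 11.88
tool_pos: [0.5064, 0.1678, 0.0911]
orientation: [0.37, 2.82, -0.053]
force: [0.7, -1.6, -1.4]
opening: 0.0168
```

Call:
drive_tool(
  increments=[
    [1,0,-0.01,0.02,0,0,0],
    [1,0,-0.01,0.04,0,0,0],
    [1,0,-0.01,0.04,0,0,0],
  ],
)

```text
t: 12.13
tool_pos: [0.5063, 0.1676, 0.092]
orientation: [0.369, 2.82, -0.053]
force: [-2.3, -1.7, -1.9]
opening: 0.0165
```

```bash
python3 st.py 14 top; python3 car.py 14; python3 - <<'E'
from h import *
im=cv2.imread("pics/top14.png")
a=im[190:225,305:350];cv2.imwrite("pics/t14z.png",cv2.resize(a,None,fx=16,fy=16,interpolation=cv2.INTER_CUBIC))
E
```

```text
t 12.1333 g [-108.23   28.32    8.27] r 0.0301 th 0.3448522416993952 F loc [-1.74 -2.25 -1.93] op 0.0165
14 519.0 [310.97 209.01] local mm [ -3.4 -47.7 112. ]
```

View pics/t14z.png

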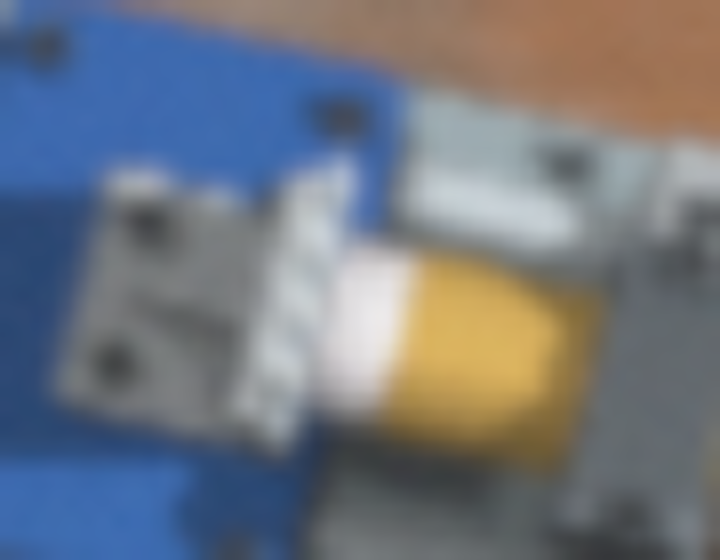

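```bash
cat > av.py <<'E'
from h import *
F=[];L=R.from_rotvec([0,0,-PS[2]]);s=robot.read_state();t0=s["t"]
G=[];Q=[]
for i in range(8):
    c=robot.read_camera("top")["image"];G.append(c.astype(float));s=robot.read_state();F.append(s["force"]);Q.append(np.r_[s["wrist_torque"],s["joint_torque"]])
F=L.apply(F);Rg=R.from_rotvec(s["orientation"]);g=s["tool_pos"]+.006*Rg.as_matrix()[:,2]
d=L.apply(g-[PS[0],PS[1],.078]);th=np.arctan2(d[2]+.0019,d[1]);m=F.mean(0)
print("t",s["t"],"g",(d*1000).round(2),"th",round(th,4),"F",m.round(2),"sd",F.std(0).round(2),"Ftan",round(-np.sin(th)*m[1]+np.cos(th)*m[2],2),"Frad",round(np.cos(th)*m[1]+np.sin(th)*m[2],2))
im=np.mean(G,0)[:,:,::-1].astype(np.uint8);cv2.imwrite(f"pics/topA{s['t']:.2f}.png",im);cv2.imwrite("pics/topav.png",im)
E
python3 av.py; python3 car.py av
```

```text
t 12.5833 g [-108.17   28.32    8.22] th 0.3433 F [-1.66 -1.92 -1.85] sd [0.6  0.65 0.38] Ftan -1.09 Frad -2.43
av 520.0 [310.96 209.03] local mm [ -3.5 -47.7 112. ]
```

Call:
drive_tool(
  increments=[
    [1,0,-0.01,0.03,0,0,0],
    [1,0,-0.01,0.03,0,0,0],
  ],
)

```text
t: 12.75
tool_pos: [0.5064, 0.1673, 0.0928]
orientation: [0.37, 2.82, -0.053]
force: [-3.0, 0.2, -1.7]
opening: 0.0165
```

```bash
python3 av.py; python3 car.py av
```

```text
t 13.15 g [-108.09   28.1     8.99] th 0.3697 F [-3.44 -1.71 -1.98] sd [0.68 0.43 0.49] Ftan -1.23 Frad -2.31
av 517.0 [310.96 209.05] local mm [ -3.5 -47.7 112. ]
```

Call:
drive_tool(
  increments=[
    [1,-0.01,-0.01,0.03,0,0,0],
    [1,-0.01,-0.01,0.03,0,0,0],
  ],
)

```text
t: 13.32
tool_pos: [0.5063, 0.167, 0.0937]
orientation: [0.369, 2.82, -0.053]
force: [-2.7, -1.3, -3.0]
opening: 0.0169
```

```bash
python3 av.py; python3 car.py av
```

```text
t 13.7167 g [-108.06   27.81    9.9 ] th 0.4014 F [-3.73 -1.86 -1.81] sd [0.65 0.32 0.65] Ftan -0.94 Frad -2.42
av 513.0 [311.13 209.18] local mm [ -3.8 -48.3 112. ]
```

Call:
drive_tool(
  increments=[
    [1,-0.01,-0.01,0.03,0,0,0],
    [1,-0.01,-0.01,0.03,0,0,0],
  ],
)

```text
t: 13.88
tool_pos: [0.5062, 0.1667, 0.0946]
orientation: [0.369, 2.82, -0.053]
force: [-3.5, -1.5, -2.5]
opening: 0.0168
```

```bash
python3 av.py; python3 car.py av
```

```text
t 14.2833 g [-108.12   27.51   10.73] th 0.4304 F [-1.95 -2.37 -2.29] sd [0.35 0.48 0.44] Ftan -1.1 Frad -3.11
av 515.0 [311.29 209.09] local mm [ -3.4 -48.6 112. ]
```

Call:
drive_tool(
  increments=[
    [1,-0.01,-0.02,0.03,0,0,0],
    [1,-0.01,-0.02,0.03,0,0,0],
  ],
)

```text
t: 14.45
tool_pos: [0.506, 0.1663, 0.0954]
orientation: [0.369, 2.819, -0.053]
force: [-1.9, -1.5, -2.4]
opening: 0.0169
```

```bash
python3 av.py; python3 car.py av
```

```text
t 14.85 g [-108.21   27.04   11.53] th 0.4609 F [-0.47 -2.16 -2.53] sd [0.5  0.37 0.24] Ftan -1.3 Frad -3.06
av 520.0 [311.37 209.03] local mm [ -3.2 -48.8 112. ]
```

Call:
drive_tool(
  increments=[
    [1,0,-0.01,0.03,0,0,0],
    [1,0,-0.01,0.03,0,0,0],
  ],
)

```text
t: 15.02
tool_pos: [0.5059, 0.166, 0.096]
orientation: [0.369, 2.82, -0.053]
force: [0.3, -2.3, -4.1]
opening: 0.017
```

```bash
python3 av.py; python3 car.py av
```

```text
t 15.4167 g [-108.23   26.74   12.17] th 0.4843 F [ 0.66 -1.9  -3.46] sd [0.73 0.23 0.31] Ftan -2.18 Frad -3.29
av 521.0 [311.37 209.05] local mm [ -3.3 -48.8 112. ]
```

Call:
drive_tool(
  increments=[
    [1,0,-0.02,0.03,0,0,0],
    [1,0,-0.02,0.03,0,0,0],
  ],
)

```text
t: 15.58
tool_pos: [0.5058, 0.1657, 0.0966]
orientation: [0.369, 2.82, -0.053]
force: [1.3, -1.2, -4.7]
opening: 0.017
```

```bash
python3 av.py; python3 car.py av; python3 - <<'E'
from h import *
im=cv2.imread("pics/topav.png")
a=im[190:225,305:350];cv2.imwrite("pics/t15z.png",cv2.resize(a,None,fx=16,fy=16,interpolation=cv2.INTER_CUBIC))
E
```

```text
t 15.9833 g [-108.26   26.27   12.83] th 0.5109 F [ 0.17 -0.41 -4.52] sd [0.54 0.29 0.39] Ftan -3.74 Frad -2.57
av 516.0 [311.39 208.91] local mm [ -2.9 -48.7 112. ]
```

View pics/t15z.png

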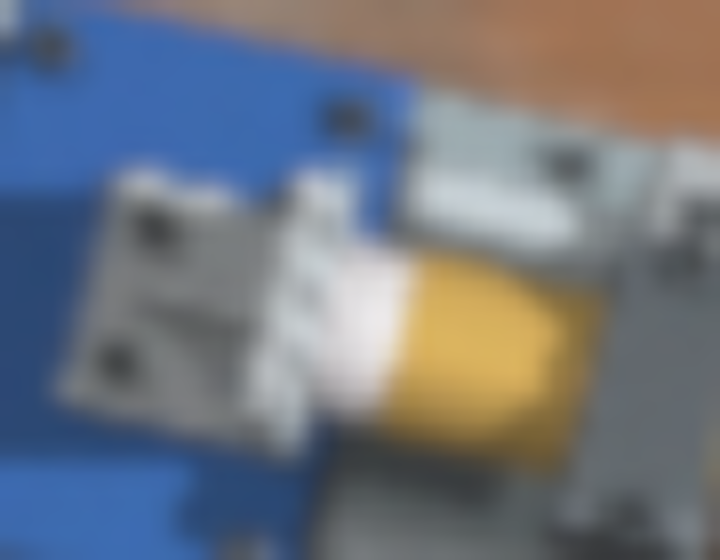

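```bash
python3 gen.py .51 -.89 14 1; python3 gen.py -.89 -2.29 14 1
```

```text
[[1, 0.01, 0.05, -0.11, 0, 0, 0], [1, 0.02, 0.09, -0.22, 0, 0, 0], [1, 0.03, 0.12, -0.34, 0, 0, 0], [1, 0.04, 0.14, -0.45, 0, 0, 0], [1, 0.04, 0.15, -0.57, 0, 0, 0], [1, 0.04, 0.14, -0.69, 0, 0, 0], [1, 0.03, 0.13, -0.81, 0, 0, 0], [1, 0.03, 0.1, -0.93, 0, 0, 0], [1, 0.02, 0.06, -1.04, 0, 0, 0], [1, 0.0, 0.01, -1.15, 0, 0, 0], [1, -0.01, -0.05, -1.25, 0, 0, 0], [1, -0.03, -0.12, -1.35, 0, 0, 0], [1, -0.05, -0.2, -1.44, 0, 0, 0], [1, -0.08, -0.28, -1.52, 0, 0, 0], [1, -0.08, -0.28, -1.52, 0, 0, 0]]
[[1, -0.03, -0.09, -0.07, 0, 0, 0], [1, -0.05, -0.19, -0.13, 0, 0, 0], [1, -0.08, -0.3, -0.18, 0, 0, 0], [1, -0.11, -0.41, -0.22, 0, 0, 0], [1, -0.14, -0.52, -0.25, 0, 0, 0], [1, -0.17, -0.64, -0.26, 0, 0, 0], [1, -0.2, -0.75, -0.27, 0, 0, 0], [1, -0.23, -0.87, -0.26, 0, 0, 0], [1, -0.26, -0.98, -0.24, 0, 0, 0], [1, -0.29, -1.09, -0.21, 0, 0, 0], [1, -0.32, -1.2, -0.16, 0, 0, 0], [1, -0.35, -1.3, -0.11, 0, 0, 0], [1, -0.38, -1.4, -0.04, 0, 0, 0], [1, -0.4, -1.49, 0.03, 0, 0, 0], [1, -0.4, -1.49, 0.03, 0, 0, 0]]
```

Call:
drive_tool(
  increments=[
    [1,0.01,0.05,-0.11,0,0,0],
    [1,0.02,0.09,-0.22,0,0,0],
    [1,0.03,0.12,-0.34,0,0,0],
    [1,0.04,0.14,-0.45,0,0,0],
    [1,0.04,0.15,-0.57,0,0,0],
    [1,0.04,0.14,-0.69,0,0,0],
    [1,0.03,0.13,-0.81,0,0,0],
    [1,0.03,0.1,-0.93,0,0,0],
    [1,0.02,0.06,-1.04,0,0,0],
    [1,0,0.01,-1.15,0,0,0],
    [1,-0.01,-0.05,-1.25,0,0,0],
    [1,-0.03,-0.12,-1.35,0,0,0],
    [1,-0.05,-0.2,-1.44,0,0,0],
    [1,-0.08,-0.28,-1.52,0,0,0],
    [1,-0.08,-0.28,-1.52,0,0,0],
  ],
  squeeze=10,
)

```text
t: 17.23
tool_pos: [0.5039, 0.1581, 0.0584]
orientation: [0.37, 2.82, -0.053]
force: [-2.2, 1.4, 0.6]
opening: 0.0168
```

```bash
python3 av.py; python3 car.py av
```

```text
t 17.6333 g [-108.17   18.95  -25.03] th -0.8843 F [-1.65 -0.66  0.07] sd [0.45 0.63 0.51] Ftan -0.47 Frad -0.47
av 515.0 [308.45 208.38] local mm [ -3.5 -40.8 112. ]
```

Call:
drive_tool(
  increments=[
    [1,-0.03,-0.09,-0.07,0,0,0],
    [1,-0.05,-0.19,-0.13,0,0,0],
    [1,-0.08,-0.3,-0.18,0,0,0],
    [1,-0.11,-0.41,-0.22,0,0,0],
    [1,-0.14,-0.52,-0.25,0,0,0],
    [1,-0.17,-0.64,-0.26,0,0,0],
    [1,-0.2,-0.75,-0.27,0,0,0],
    [1,-0.23,-0.87,-0.26,0,0,0],
    [1,-0.26,-0.98,-0.24,0,0,0],
    [1,-0.29,-1.09,-0.21,0,0,0],
    [1,-0.32,-1.2,-0.16,0,0,0],
    [1,-0.35,-1.3,-0.11,0,0,0],
    [1,-0.38,-1.4,-0.04,0,0,0],
    [1,-0.4,-1.49,0.03,0,0,0],
    [1,-0.4,-1.49,0.03,0,0,0],
  ],
)

```text
t: 18.88
tool_pos: [0.4938, 0.1207, 0.0597]
orientation: [0.37, 2.82, -0.054]
force: [1.1, -1.1, -1.9]
opening: 0.0166
```

```bash
python3 av.py; python3 car.py av; python3 gen.py -2.29 -1.42 12 1
```

```text
t 19.2833 g [-108.25  -19.62  -24.4 ] th -2.2879 F [ 1.54 -1.54 -1.48] sd [0.51 0.45 0.46] Ftan -0.19 Frad 2.13
av 517.0 [304.63 207.32] local mm [ -3.3 -30.2 112. ]
[[1, 0.02, 0.07, -0.05, 0, 0, 0], [1, 0.04, 0.13, -0.1, 0, 0, 0], [1, 0.06, 0.21, -0.15, 0, 0, 0], [1, 0.08, 0.28, -0.19, 0, 0, 0], [1, 0.1, 0.36, -0.22, 0, 0, 0], [1, 0.12, 0.44, -0.25, 0, 0, 0], [1, 0.14, 0.52, -0.27, 0, 0, 0], [1, 0.16, 0.6, -0.29, 0, 0, 0], [1, 0.18, 0.69, -0.29, 0, 0, 0], [1, 0.21, 0.77, -0.3, 0, 0, 0], [1, 0.23, 0.85, -0.29, 0, 0, 0], [1, 0.25, 0.94, -0.28, 0, 0, 0], [1, 0.25, 0.94, -0.28, 0, 0, 0]]
```

Call:
drive_tool(
  increments=[
    [1,0.02,0.07,-0.05,0,0,0],
    [1,0.04,0.13,-0.1,0,0,0],
    [1,0.06,0.21,-0.15,0,0,0],
    [1,0.08,0.28,-0.19,0,0,0],
    [1,0.1,0.36,-0.22,0,0,0],
    [1,0.12,0.44,-0.25,0,0,0],
    [1,0.14,0.52,-0.27,0,0,0],
    [1,0.16,0.6,-0.29,0,0,0],
    [1,0.18,0.69,-0.29,0,0,0],
    [1,0.21,0.77,-0.3,0,0,0],
    [1,0.23,0.85,-0.29,0,0,0],
    [1,0.25,0.94,-0.28,0,0,0],
    [1,0.25,0.94,-0.28,0,0,0],
  ],
)

```text
t: 20.37
tool_pos: [0.5003, 0.1453, 0.0526]
orientation: [0.369, 2.82, -0.053]
force: [2.1, -0.8, -1.3]
opening: 0.0169
```

```bash
python3 av.py; python3 car.py av
```

```text
t 20.7667 g [-108.25    4.8   -31.25] th -1.4087 F [ 1.18  0.65 -0.68] sd [0.22 0.76 0.5 ] Ftan 0.54 Frad 0.78
av 517.0 [306.36 207.68] local mm [ -3.1 -34.9 112. ]
```

Call:
drive_tool(
  increments=[
    [0.78,0,0,0,0,0,0],
    [0.7,0,0,0,0,0,0],
    [0.6,0,0,0,0,0,0],
    [0.5,0,0,0,0,0,0],
    [0.5,0,0,0,0,0,0],
    [0.5,0,0,0,0,0,0],
    [0.5,0,0,0,0,0,0],
  ],
)

```text
t: 21.35
tool_pos: [0.5001, 0.1448, 0.0524]
orientation: [0.369, 2.82, -0.053]
force: [0.1, 1.3, 0.6]
opening: 0.0462
```

```bash
python3 st.py 20 wrist; python3 av.py; python3 car.py av
```

```text
t 21.35 g [-108.36    4.73  -31.37] r 0.0298 th 4.871498027451509 F loc [-0.26  1.29  0.57] op 0.0462
t 21.8 g [-108.34    4.72  -31.36] th -1.412 F [-0.11  0.01  0.06] sd [0.37 0.49 0.5 ] Ftan 0.02 Frad -0.06
av 522.0 [306.42 207.65] local mm [ -2.9 -35.1 112. ]
```

View pics/wrist20.png

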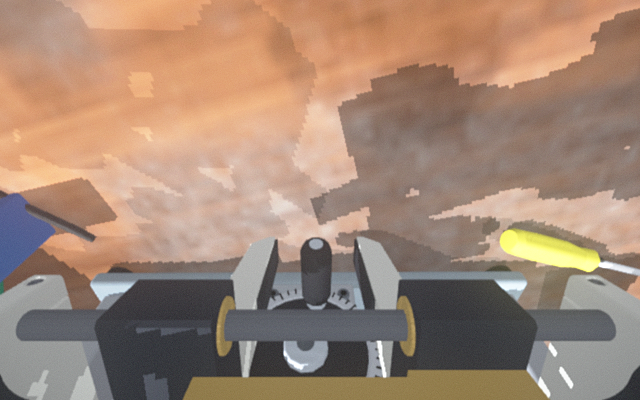

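Call:
drive_tool(
  increments=[
    [0.5,-0.5,0.13,0,0,0,0],
    [0.5,-1,0.26,0,0,0,0],
    [0.5,-1.5,0.4,0,0,0,0],
    [0.5,-2,0.54,0,0,0,0],
    [0.5,-2,0.54,1,0,0,0],
    [0.5,-2,0.54,2,0,0,0],
    [0.5,-2,0.54,3,0,0,0],
    [0.5,-2,0.54,4,0,0,0],
    [0.5,-1.5,0.4,5,0,0,0],
    [0.5,-1.5,0.4,5,0,0,0],
    [0.5,-1.5,0.4,5,0,0,0],
  ],
)

```text
t: 22.72
tool_pos: [0.4641, 0.1551, 0.1797]
orientation: [0.37, 2.816, -0.051]
force: [-0.9, -0.8, 0.1]
opening: 0.0466
```

```bash
python3 st.py 21 wrist scene; python3 av.py; python3 car.py av; python3 - <<'E'
from h import *
s=robot.read_state();T=np.eye(4);T[:3,:3]=R.from_rotvec(s["orientation"]).as_matrix();T[:3,3]=s["tool_pos"];T=T@MW
im=cv2.imread("pics/wrist21.png");c=proj(KW,T,w(PS,(-.1,0,.078)))[0].astype(int);print(c)
a=im[max(0,c[1]-45):c[1]+75,c[0]-80:c[0]+80];cv2.imwrite("pics/w21z.png",cv2.resize(a,None,fx=5,fy=5,interpolation=cv2.INTER_CUBIC))
b=cv2.imread("pics/topav.png")[165:260,270:365];cv2.imwrite("pics/t21z.png",cv2.resize(b,None,fx=6,fy=6,interpolation=cv2.INTER_CUBIC))
E
```

```text
t 22.7167 g [-145.71    5.33   95.94] r 0.098 th 1.5163372549303231 F loc [-0.68 -0.98  0.07] op 0.0466
t 23.2167 g [-147.41    4.54   93.15] th 1.523 F [-0.16 -0.01 -0.02] sd [0.28 0.53 0.27] Ftan 0.01 Frad -0.02
av 520.0 [306.42 207.61] local mm [ -2.8 -35.1 112. ]
[310 226]
```

View pics/w21z.png

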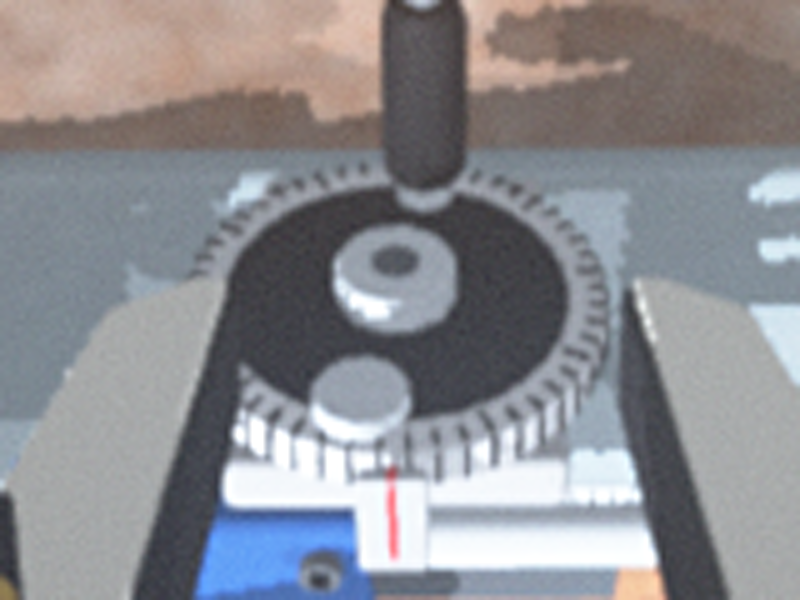

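View pics/t21z.png

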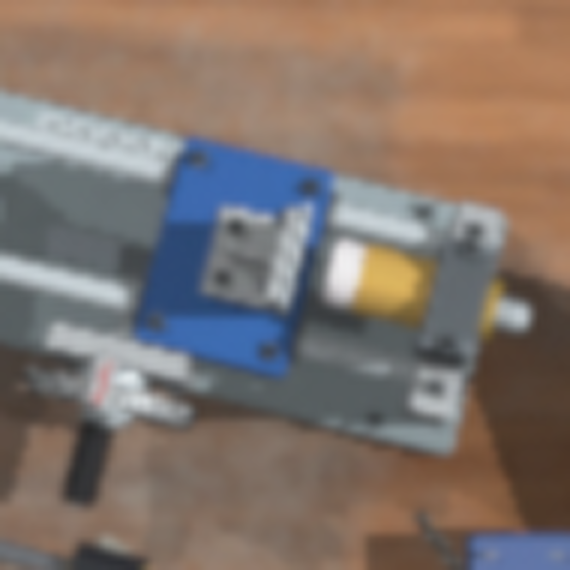

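```bash
ls pics | grep topA; python3 - <<'E'
from h import *
import glob
ref=cv2.cvtColor(cv2.imread("pics/topA20.77.png"),cv2.COLOR_BGR2GRAY).astype(np.float32)
u=np.array(proj(KT,TT,w(PS,(0,-.04,.13)))[0]);
names=sorted(glob.glob("pics/topA*.png"),key=lambda n:float(n[9:-4]))+["pics/top5.png","pics/top6.png","pics/top7.png"]
x0,y0,wd,h=288,182,30,46
tpl=ref[y0:y0+h,x0:x0+wd]
# mask: carriage quad
m=np.zeros_like(ref,np.uint8)
q=proj(KT,TT,w(PS,[(-.05,-.075,.11),(.05,-.075,.11),(.05,.0,.11),(-.05,.0,.11)]))
for n in names:
    im=cv2.cvtColor(cv2.imread(n),cv2.COLOR_BGR2GRAY).astype(np.float32)
    best=cv2.matchTemplate(im[160:250,260:350],tpl,cv2.TM_CCOEFF_NORMED);_,v,_,l=cv2.minMaxLoc(best)
    W=np.float32([[1,0,l[0]+260],[0,1,l[1]+160]])
    try:
        cc,W=cv2.findTransformECC(tpl,im,W,cv2.MOTION_TRANSLATION,(3,200,1e-6))
    except Exception as e: print(n,e);continue
    d=np.array([W[0,2]-x0,W[1,2]-y0])
    A=ray(KT,TT,303,205,.118);B=ray(KT,TT,303+d[0],205+d[1],.118)
    print(n,d.round(3),round(cc,3),"mm",(R.from_rotvec([0,0,-PS[2]]).apply(B-A)*1000).round(2)[:2])
E
```

```text
topA12.58.png
topA13.15.png
topA13.72.png
topA14.28.png
topA14.85.png
topA15.42.png
topA15.98.png
topA17.63.png
topA19.28.png
topA20.77.png
topA21.80.png
topA23.22.png
pics/topA12.58.png [4.577 1.046] 0.952 mm [  0.32 -12.48]
pics/topA13.15.png [4.683 1.081] 0.951 mm [  0.3  -12.77]
pics/topA13.72.png [4.765 1.067] 0.95 mm [  0.39 -12.97]
pics/topA14.28.png [4.818 1.121] 0.949 mm [  0.28 -13.15]
pics/topA14.85.png [4.952 1.142] 0.947 mm [  0.32 -13.51]
pics/topA15.42.png [4.954 1.148] 0.947 mm [  0.3  -13.51]
pics/topA15.98.png [4.983 1.146] 0.946 mm [  0.33 -13.59]
pics/topA17.63.png [2.147 0.438] 0.982 mm [ 0.28 -5.82]
pics/topA19.28.png [-1.615 -0.531] 0.991 mm [0.31 4.51]
pics/topA20.77.png [-0.035 -0.107] 0.998 mm [0.25 0.16]
pics/topA21.80.png [-0.036 -0.108] 0.998 mm [0.26 0.17]
pics/topA23.22.png [-0.038 -0.101] 0.998 mm [0.24 0.17]
pics/top5.png [-3.802 -1.143] 0.973 mm [ 0.45 10.56]
pics/top6.png [-0.371 -0.179] 0.996 mm [0.22 1.08]
pics/top7.png [2.256 0.478] 0.981 mm [ 0.25 -6.13]
```

```bash
python3 - <<'E'
from h import *
a=cv2.imread("pics/top0.png").astype(int);b=cv2.imread("pics/topav.png").astype(int)
for n,(x,y,w_,h) in dict(meter=(368,205,42,60),batt=(344,250,26,20),driver=(196,195,55,36),module=(222,155,26,22)).items():
    print(n,np.abs(a-b)[y:y+h,x:x+w_].mean().round(2))
print(robot.read_state()["t"]);print(robot.close_job())
E
```

```text
meter 0.8
batt 1.19
driver 0.76
module 0.72
23.2167
the job is handed in; nothing more can be done
None
```

The target stands about 15 mm from the sensor face. My estimates run from 14.5 to 15.1 mm, all inside the 1 mm tolerance. The job is handed in at about 23 s.

- **Zero:** I pinched the crank from above with the hand tilted back and wound in. At the end I went in steps of about 0.2 mm, checking the force after each. At the touch the crank force rose by about 2.5 N, roughly 9–10 N on the face, and the carriage stopped moving.
- **Setting:** I wound back to about 19.5 mm, then wound in 4.5 mm net and stopped. The slack is therefore taken up towards the sensor, but I could not read it directly.
- **Distance checks:** The crank angle gives 14.93 mm. Allowing for a small error in the wheel centre, it could be as low as 14.65 mm. The top camera reads 13.7 mm raw, and its scale ran 2 to 11 % short on known moves. Corrected, that is about 14.5–14.6 mm. A comparison with an earlier camera frame at a known crank angle gives about 15.1 mm.
- **Release:** The carriage did not shift when I let go (under 0.1 mm between pictures). The hand is clear and the tool force is zero. The meter, battery, screwdriver and module look unchanged in the top picture.

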